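Lock the tool rack by feel and clip in the tools

ROBOT

A 6-joint arm with a two-finger parallel gripper is mounted at the origin on a cart in front of the work surface, level with it; the furniture and walls round the work are solid. World frame = base frame: x ahead of the robot, y to its left, z up, the work surface at z = 0. Lengths are in mm, angles in rad, forces in N, time in s.
With the tool pointing down it reaches from about 350 to 925 mm from the base axis. Payload 6.4 kg.
Tool frame: the origin (TCP) lies at the centre of the arm's flange, where the gripper is bolted on; the fingertips stand 173 mm ahead of it and the grasp point (between the pads) lies bot.pinch_z ahead of it (bot.pinch_z is the distance from the TCP to the grasp point, in mm); z points along the fingers, y is the line along which they close (so a half turn about z gives the same grasp; the last joint's range is limited). The gripper opens to 85 mm and grips with 20 to 120 N. Pads are 22 mm wide; open, the fingers measure 114 mm over their backs; the gripper's body (76 mm by 85 mm) begins 54 mm behind the grasp point. The pads swing forward as they close: fully open they stand 13 mm farther back than shut.
Start: joints at [1.1, 0.245, 1.558, -0, 1.339, -0.174], TCP at [190.098, 621.594, 404.69] pointing down, gripper open.
Joint ranges: [-3.13, 3.13], [-1.02, 2.26], [0.13, 2.54], [-0.95, 4.09], [0.21, 2.88], [-2.74, 2.74]. Speed limits (rad/s): [2.57, 2.57, 3.14, 3.14, 3.14, 3.14].

INTERFACE

Orientations are given as a unit quaternion [w, x, y, z].
In Python, from cell import bot gives the robot as it stands. The module is installed in compiled form; this text tells all that it offers.
- The arm moves only by the tool jog_arm, never from a script. Its arguments are lists of equal length, an entry for each row: "slide": the shift along the tool's x, y, z in m, a list of three; "yaw": the turn about the tool's z in rad. A call has 1 to 12 rows; each row is the pose to reach, as a shift and turn from the pose commanded when the call began, along the tool's axes at that moment; what a row does not reach only later rows make up. A row lasts 1/10 s, in which the tool goes at most 50 mm and 8.59 degrees, less where a joint would pass 70% of its speed; a pose out of reach is approached as far as the arm can. A call with a gripper value outside its range is refused whole. "gripper" is the closure, from 0 (fully open) to 1 (shut), set as the call begins (left out, the last holds). The fingers move at their own pace and stop on an object; "squeeze" is the grip in N (left out, the last holds). Time passes only in rows, so rows that repeat a pose let the fingers close. It gives the time, the measured TCP pose, the force, the opening and the grip force at its end, in the units of the state.
- bot.get_obs(): the state, without advancing time (a new reading comes with each control period).
- bot.read_camera(name): name is "side" or "top" or "wrist"; returns the picture (420x560x3 uint8, blue, green, red); there is no depth.
- bot.camera_model(name): a dict with "K" (3x3 intrinsics, pixels), "world_from_camera" (4x4, takes a point from camera to world coordinates); the wrist camera has in their place "mount" (4x4, takes a point from camera to tool coordinates, whose origin is the TCP and whose axes are the flange's). Camera axes: x right, y up, looking along -z (the intrinsics and any distortion apply to the point x, -y, -z); pixel columns grow to the right and rows downward; lengths in mm; the calibration is good to about 2 mm. A picture is of the moment at which its call begins: read the wrist's pose just before it. camera_model takes no time and is no camera call.
- bot.close_job(): hands the job in; it is judged then, once.
The state is a dict: "t": time; "joints": joint angles; "dq": joint speeds; "tau": joint torques, N m; "tcp_pos": TCP position; "eef_rot": TCP orientation; "ft_force": force on the tool from outside, world axes, zero at the start; "ft_torque": the same for the moment, N m; "finger_gap": opening from 0.0 (shut) to 1.0 (fully open); "grip_force": force on a finger pad.
Only numpy, scipy, OpenCV 4.12 (cv2) and the standard library are available. Lean on these libraries where they do the work, as an engineer would, in place of code of your own. Each camera call takes 0.05 s, during which the arm holds its last target. There are 200 camera calls.

TASK

Lock the bench tool rack first: turn its black knob slowly clockwise until you feel the resistance dip and the hidden notch catches, so that the red-ringed pin draws in and stays in. Then press each rack tool lying on the bench (the screwdrivers and the orange-tipped flux syringe; one may be missing) down into a clip of its own, handle or barrel centred between the forks, until the orange sprung jaw has snapped shut over it. Leave the heatsink, battery and tape roll where they are.

Things in the scene. Friction and masses are not known exactly. Their poses are not given: they have to be found in the camera images.
- rack: tool rack, fixed to the bench: L-shaped aluminium plate 8 mm thick, its origin on the bench under the middle clip, z up; its x axis points away from the robot, give or take 0.15 rad. Three black fork clips at x = -62, 0 and 62 mm, y = 0; to their right a grey lock housing 80 x 80 mm, top 28 mm above the bench, centred at x = 30, y = -100 mm
- knob_grip (a point): point on the knob's axis at the height to grip it, 56 mm above the bench; turns with the knob. The knob is a black wing: an upright bar 13 mm thick (its own y), 44 mm long (its own x), top 68 mm above the bench, on a 46 mm disc whose top is 36 mm above the bench; a white mark shows its -x end
- knob (a joint): knob angle, rad, grows clockwise seen from above; stops at 0 and 3.4; starts at 0 to 0.35. The notch is at a hidden angle, 1.4 to 3.0. Turning takes 0.1 to 0.15 N m; from 0.25 rad before the notch's middle the resistance dips and reverses (the knob pulls itself on with 0.2 to 0.4 N m); past the middle it resists with up to 0.5 N m, then the pin is driven out. Released within 0.15 rad of the middle it centres itself
- pin (a joint): travel (m) of the sprung steel index pin, 8 mm thick with a red ring, that sticks out of the housing's -x face 19 mm above the bench: 0 to 0.001 while it rides on the cam (sticking out 6 to 7 mm), about 0.005 (nearly flush) when it has dropped into the notch; over 0.0035 counts as locked
- clip0 (a point): seat of fork clip 0: where the centre of a clipped handle or barrel comes to lie, 34 mm above the bench; y along the handle, x as the rack's. Two forks, 8 mm thick, 30 mm to either side along y (52 mm free between them for fingers, nothing there above 21 mm over the bench), slot 20 mm wide, back tines flared above 39 mm, top 48 mm over the bench. The tool may point either way
- jaw0 (a joint): angle (rad) of clip 0's orange sprung jaw, top 48 mm above the bench: 0 shut, grows as it swings out towards the rack's +x. A handle pushed straight down drives it out by 0.1 to 0.2 with 3 to 12 N, then it snaps back over the handle; pulling a handle up out of the clip takes 1 to 4 N (the jaw is smooth nylon)
- clip1 (a point): seat of fork clip 1: where the centre of a clipped handle or barrel comes to lie, 34 mm above the bench; y along the handle, x as the rack's. Two forks, 8 mm thick, 30 mm to either side along y (52 mm free between them for fingers, nothing there above 21 mm over the bench), slot 20 mm wide, back tines flared above 39 mm, top 48 mm over the bench. The tool may point either way
- jaw1 (a joint): angle (rad) of clip 1's orange sprung jaw, top 48 mm above the bench: 0 shut, grows as it swings out towards the rack's +x. A handle pushed straight down drives it out by 0.1 to 0.2 with 3 to 12 N, then it snaps back over the handle; pulling a handle up out of the clip takes 1 to 4 N (the jaw is smooth nylon)
- clip2 (a point): seat of fork clip 2: where the centre of a clipped handle or barrel comes to lie, 34 mm above the bench; y along the handle, x as the rack's. Two forks, 8 mm thick, 30 mm to either side along y (52 mm free between them for fingers, nothing there above 21 mm over the bench), slot 20 mm wide, back tines flared above 39 mm, top 48 mm over the bench. The tool may point either way
- jaw2 (a joint): angle (rad) of clip 2's orange sprung jaw, top 48 mm above the bench: 0 shut, grows as it swings out towards the rack's +x. A handle pushed straight down drives it out by 0.1 to 0.2 with 3 to 12 N, then it snaps back over the handle; pulling a handle up out of the clip takes 1 to 4 N (the jaw is smooth nylon)
- handle0 (a point): centre of screwdriver 0's grip, half-way up (8 mm over the bench when lying). 172 mm long; handle yellow and black, hexagonal, 18 mm across, 16 mm high, evenly thick for 29 mm to either side; butt 45 mm away along its own y, 3 mm blade out to 116 mm along -y; z up. None if absent: 2 or 3 of the three tools are there
- driver0: the same screwdriver 0: origin under its mid-length on the underside, 36 mm from the grip's centre towards the blade. One screwdriver starts at the left in front of the microscope (its parts hang 0.07 to 0.4 m over the bench beyond x = 0.46, y = 0.1 to 0.5; a tool on a stand, 0.18 m high, at x = 0.38 to 0.52, y = 0.16 to 0.29: pass nearer the robot), one in the middle, before the vise (41 mm high)
- handle1 (a point): centre of screwdriver 1's grip, half-way up (8 mm over the bench when lying). 176 mm long; handle blue and orange, hexagonal, 18 mm across, 16 mm high, evenly thick for 29 mm to either side; butt 45 mm away along its own y, 3 mm blade out to 116 mm along -y; z up. None if absent: 2 or 3 of the three tools are there
- driver1: the same screwdriver 1: origin under its mid-length on the underside, 36 mm from the grip's centre towards the blade. One screwdriver starts at the left in front of the microscope (its parts hang 0.07 to 0.4 m over the bench beyond x = 0.46, y = 0.1 to 0.5; a tool on a stand, 0.18 m high, at x = 0.38 to 0.52, y = 0.16 to 0.29: pass nearer the robot), one in the middle, before the vise (41 mm high)
- handle2 (a point): centre of the flux syringe's barrel, half-way up (8.5 mm over the bench when lying). 149 mm long, amber barrel 17 mm thick for 40 mm to either side, then along its own y a finger flange 26 mm wide and 17 mm high and the plunger (end 82 mm away); orange nozzle along -y, end 66 mm away; z up. None if absent
- syringe: the same flux syringe: origin under its mid-length on the underside, 8 mm from the barrel's centre towards the plunger. It starts behind the vise; a lamp cable hangs down to 0.42 m over the bench to the right of it, near x = 0.7, y = -0.25, so reach out to it straight from the robot
- heatsink: black finned heatsink, 40 x 40 x 22 mm, a bystander; origin at the centre of its underside
- battery: small block battery, 27 x 50 x 18 mm, a bystander; origin at the centre of its underside
- tape: amber tape roll, 74 mm across, 15 mm high, a bystander; origin at the centre of its underside

How it is judged:
By the outcome, as a careful person would: the job done as asked, in the order asked, and still so for the second after the job is handed in, with the robot touching nothing.
Of driver0, driver1, syringe only 2 to 3 are there at a start; the rules pass over those that are not, and their reading is None.
At some moment in a run one of syringe may be knocked a few centimetres aside while the robot is not near it.
Once in a run the grip may slacken for a moment while it holds something.
It also fails if it takes over 208 s, if anything falls off the work surface, if the arm or the gripper's body presses on something with over 40 N, if the wrist force passes 120 N, or if a joint passes its speed limit or range.

## Working session

There is one attempt and no reset: what is moved stays moved. The work goes in short steps, Python scripts to look and compute and a tool call to move; the robot and the scene stay as the last step left them, time stands still between calls to the robot, and variables do not carry over. Pictures are saved under pics/ and viewed, at most 14 in all, crops included, and the job is handed in when it is done.

Besides the shell and the picture viewer there is one more tool, called after ">>>" as a command line: name --pt "numbers of a row" for each row, then --argument value for the rest. jog_arm: Moves the arm, as the interface text tells. Its arguments: {"type":"object","properties":{"slide":{"type":"array","items":{"type":"array","items":{"type":"number"}}},"yaw":{"type":"array","items":{"type":"number"}},"gripper":{"type":"number"},"squeeze":{"type":"number"}},"required":["slide","yaw"]}

```bash
mkdir -p pics; cat > h.py <<'E'
import numpy as np, cv2
from cell import bot
from scipy.spatial.transform import Rotation as R
def rot(q): return R.from_quat([q[1],q[2],q[3],q[0]]).as_matrix()
def cam(name,o=None):
    m=bot.camera_model(name);K=np.array(m["K"])
    if name=="wrist":
        o=o or bot.get_obs();T=np.eye(4);T[:3,:3]=rot(o["eef_rot"]);T[:3,3]=o["tcp_pos"]
        return K,T@np.array(m["mount"]),m
    return K,np.array(m["world_from_camera"]),m
def ray(name,uv,z,o=None):
    K,T,m=cam(name,o);d=np.array(m.get("dist",m.get("distortion",np.zeros(5))),float)
    p=cv2.undistortPoints(np.array([[uv]],float),K,d)[0,0]
    v=T[:3,:3]@np.array([p[0],-p[1],-1]);c=T[:3,3]
    return c+v*(z-c[2])/v[2]
def proj(name,P,o=None):
    K,T,m=cam(name,o);d=np.array(m.get("dist",m.get("distortion",np.zeros(5))),float)
    q=(np.atleast_2d(P)-T[:3,3])@T[:3,:3]*[1,-1,-1]
    return cv2.projectPoints(q.astype(float),np.zeros(3),np.zeros(3),K,d)[0][:,0]
E
python3 - <<'E'
from h import *
o=bot.get_obs();print(o,bot.pinch_z)
for n in("top","side","wrist"):
    print(n,bot.camera_model(n));cv2.imwrite(f"pics/{n}0.png",bot.read_camera(n))
a=cv2.imread("pics/top0.png");cv2.imwrite("pics/top0b.png",cv2.resize(a,(800,600),interpolation=cv2.INTER_CUBIC))
E
```

```text
{'t': 0.0, 'joints': array([ 1.09988988e+00,  2.45849577e-01,  1.55903867e+00,  9.27686927e-06,
        1.33871053e+00, -1.74059837e-01]), 'dq': array([-2.68315627e-04,  5.37873770e-04,  1.31894902e-03, -1.60120649e-03,
       -1.35399692e-05,  7.88540321e-04]), 'tau': array([-2.66544041e-03, -4.29511213e+01, -3.26124036e+01, -3.45566550e-04,
        5.56959872e-03, -5.48557935e-06]), 'tcp_pos': array([189.99189495, 621.37310639, 403.54402128]), 'eef_rot': array([-3.22172637e-04,  1.47879944e-01,  9.89004811e-01, -9.49922817e-04]), 'ft_force': array([-0.24383403,  0.16287689,  0.36896473]), 'ft_torque': array([ 0.0221551 ,  0.02508623, -0.00426659]), 'grip_force': 0.0, 'finger_gap': 1.0032239779378853} 154.70000000000002
top {'K': array([[388.06086935,   0.        , 286.18925957],
       [  0.        , 388.06086935, 209.53490488],
       [  0.        ,   0.        ,   1.        ]]), 'world_from_camera': array([[-8.05284464e-03,  9.96401260e-01, -8.43782028e-02,
         4.63172992e+02],
       [-9.99967063e-01, -7.93870042e-03,  1.68821204e-03,
         2.37723750e+01],
       [ 1.01
[... 505 characters left out ...]
4724e+02],
       [-1.42170929e-02,  6.15307350e-01,  7.88159083e-01,
         1.02164621e+03],
       [ 0.00000000e+00,  0.00000000e+00,  0.00000000e+00,
         1.00000000e+00]])}
wrist {'K': array([[368.07829929,   0.        , 278.81441741],
       [  0.        , 368.07829929, 209.83884223],
       [  0.        ,   0.        ,   1.        ]]), 'mount': array([[-6.96988433e-04,  9.61124469e-01,  2.76114594e-01,
         6.99321496e+01],
       [ 9.99999606e-01,  5.17939814e-04,  7.21379941e-04,
        -5.77425073e-01],
       [ 5.50325172e-04,  2.76114988e-01, -9.61124451e-01,
         2.97630084e+01],
       [ 0.00000000e+00,  0.00000000e+00,  0.00000000e+00,
         1.00000000e+00]])}
```

View pics/top0b.png

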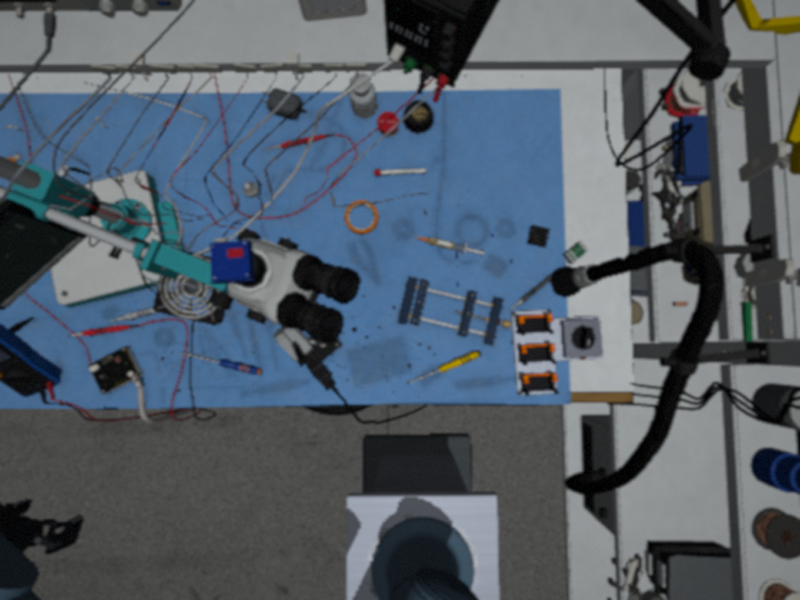

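View pics/side0.png

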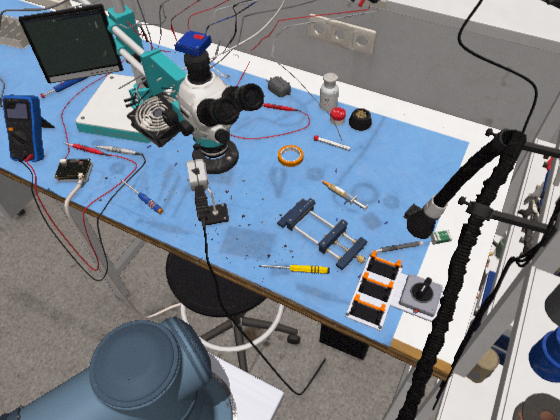

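The top view shows all three tools: yellow handle at (462,362), blue at (243,367) and syringe barrel at (455,246). The clips are at about (535,321/352/382) and the knob at (583,338). The lamp gooseneck is on the right.

```bash
python3 - <<'E'
from h import *
s=.7
for n,u,z in [("clip2",(535,321),40),("clip1",(537,352),40),("clip0",(539,382),40),("house",(581,338),28),("knob",(583,338),68),
 ("yel",(462,362),8),("yeltip",(411,382),3),("blu",(243,367),8),("blutip",(187,354),3),("syr",(455,246),8),("syrnoz",(420,238),8),("syrpl",(485,253),8),("visetl",(410,278),41),("visebr",(490,343),41)]:
    print(n,ray("top",(u[0]*s,u[1]*s),z).round(0))
for n,u,z in [("yel",(312,269),8),("yeltip",(263,267),3),("blu",(152,206),8),("blutip",(123,181),3),("syr",(346,195),8),("knob",(424,283),68),("clip2",(386,264),40),("clip0",(368,311),40)]:
    print("side",n,ray("side",u,z).round(0))
def tri(ut,us):
    a=[ray(n,u,0) for n,u in(("top",ut),("side",us))];c=[cam(n)[1][:3,3] for n in("top","side")]
    d=[(a[i]-c[i])/np.linalg.norm(a[i]-c[i]) for i in(0,1)]
    t=np.linalg.lstsq(np.array([d[0],-d[1]]).T,c[1]-c[0],rcond=None)[0]
    return (c[0]+t[0]*d[0]).round(0),(c[1]+t[1]*d[1]).round(0)
print("lamphead",tri((568*s,282*s),(425,215)),"bend",tri((690*s,250*s),(512,145)))
a=cv2.imread("pics/wrist0.png");cv2.imwrite("pics/w.png",a)
E
```

```text
clip2 [ 514. -242.   40.]
clip1 [ 449. -245.   40.]
clip0 [ 387. -247.   40.]
house [ 478. -341.   28.]
knob [ 477. -333.   68.]
yel [429. -91.   8.]
yeltip [387.  19.   3.]
blu [422. 377.   8.]
blutip [450. 500.   3.]
syr [680. -80.   8.]
syrnoz [698.  -4.   8.]
syrpl [ 664. -145.    8.]
visetl [607.  19.  41.]
visebr [ 469. -147.   41.]
side yel [435. -90.   8.]
side yeltip [389.  20.   3.]
side blu [418. 374.   8.]
side blutip [456. 504.   3.]
side syr [685. -75.   8.]
side knob [ 482. -340.   68.]
side clip2 [ 508. -246.   40.]
side clip0 [ 377. -252.   40.]
lamphead (array([ 582., -279.,  161.]), array([ 586., -289.,  165.])) bend (array([ 598., -383.,  412.]), array([ 599., -385.,  413.]))
```

```bash
python3 - <<'E'
from h import *
poly=np.array([(690,250),(706,262),(717,295),(708,335),(690,370),(665,425),(640,455),(610,475),(575,484)],float)*.7
t=np.linspace(0,len(poly)-1,400);P=np.c_[np.interp(t,range(len(poly)),poly[:,0]),np.interp(t,range(len(poly)),poly[:,1])]
for us in [(515,150),(505,175),(490,215),(470,262),(450,310),(430,352),(410,392),(398,415)]:
    best=[]
    for z in range(0,950,10):
        X=ray("side",us,z);d=np.linalg.norm(P-proj("top",X)[0],axis=1);best.append((d.min(),X.round(0),(P[d.argmin()]/.7).round(0)))
    L=[b for i,b in enumerate(best) if b[0]<4 and 0<i<len(best)-1 and b[0]<=best[i-1][0] and b[0]<=best[i+1][0]]
    print(us,L)
a=cv2.imread("pics/side0.png");cv2.imwrite("pics/c.png",cv2.resize(a[170:340,300:500],(800,680),interpolation=cv2.INTER_CUBIC)[:600])
E
```

```text
(515, 150) [(np.float64(0.4157755199743269), array([ 593., -393.,  410.]), array([696., 254.])), (np.float64(0.035840023675132816), array([ 523., -385.,  470.]), array([716., 298.]))]
(505, 175) [(np.float64(0.232019309744976), array([ 484., -384.,  450.]), array([709., 329.]))]
(490, 215) [(np.float64(0.6147704037974683), array([ 439., -387.,  400.]), array([695., 361.]))]
(470, 262) [(np.float64(1.426411420772831), array([ 382., -386.,  340.]), array([677., 398.]))]
(450, 310) [(np.float64(0.5213098528722377), array([ 319., -386.,  280.]), array([659., 432.]))]
(430, 352) [(np.float64(1.3428675661161138), array([ 268., -384.,  210.]), array([640., 455.]))]
(410, 392) [(np.float64(0.24011931280288432), array([ 226., -382.,  110.]), array([620., 468.]))]
(398, 415) [(np.float64(0.46848098448164655), array([ 197., -380.,   50.]), array([608., 476.]))]
```

View pics/c.png

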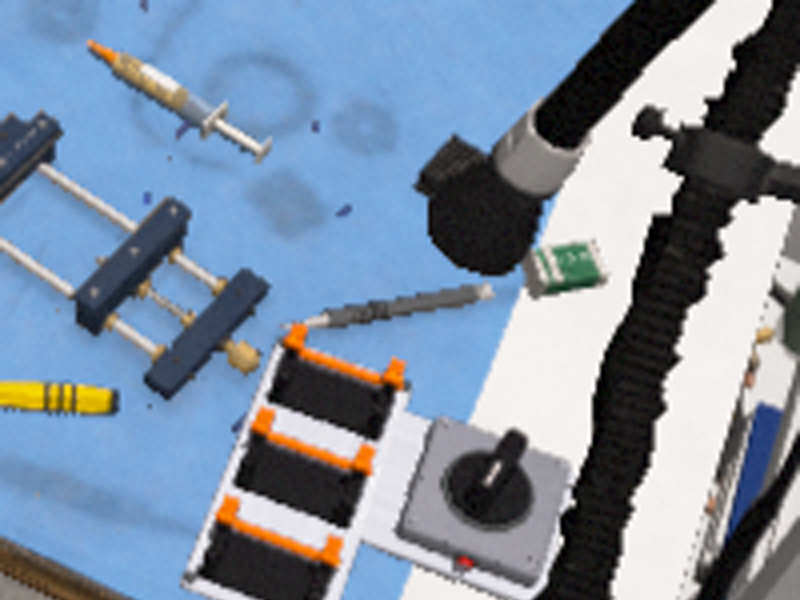

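The crop shows the extractor hose arching over the housing near y=-385, the knob wing at (500,465), and the red pin at (465,562). The clips have their orange jaws on the far side. Next I'll carry the gripper across for a wrist view.

```bash
cat >> h.py <<'E'
def ang(o):
    M=rot(o["eef_rot"]);return np.arctan2(M[1,0],M[0,0])
def plan(*W):
    """rows for world TCP waypoints (x,y,z mm[,tool-x angle rad]), from the measured pose"""
    o=bot.get_obs();a=ang(o);p=np.array(o["tcp_pos"]);print("now",p.round(1),"a",round(a,3),"j6",round(o["joints"][5],2),"t",round(o["t"],1))
    for w in W:
        d=np.array(w[:3])-p;s=[d[0]*np.cos(a)+d[1]*np.sin(a),d[0]*np.sin(a)-d[1]*np.cos(a),-d[2]]
        y=0 if len(w)<4 else (a-w[3]+np.pi)%(2*np.pi)-np.pi
        print((np.array(s)/1000).round(4).tolist(),round(y,3),"dist",np.linalg.norm(d).round(0))
E
python3 - <<'E'
from h import *
plan((240,480,404),(330,320,404),(360,200,404),(390,0,404),(420,-200,404))
E
```

```text
now [190.  621.4 403.8] a 2.845 j6 -0.17 t 0.1
[-0.0892, -0.1206, -0.0002] 0 dist 150.0
[-0.222, -0.2473, -0.0002] 0 dist 332.0
[-0.2858, -0.3533, -0.0002] 0 dist 454.0
[-0.373, -0.5357, -0.0002] 0 dist 653.0
[-0.4602, -0.7182, -0.0002] 0 dist 853.0
```

>>> jog_arm --pt "-0.03 -0.04 0" --pt "-0.06 -0.08 0" --pt "-0.089 -0.12 0" --pt "-0.12 -0.15 0" --pt "-0.155 -0.185 0" --pt "-0.19 -0.215 0" --pt "-0.222 -0.247 0" --pt "-0.25 -0.29 0" --pt "-0.27 -0.33 0" --pt "-0.29 -0.37 0" --pt "-0.31 -0.41 0" --pt "-0.33 -0.45 0" --yaw '[0,0,0,0,0,0,0,0,0,0,0,0]'

```text
t: 1.35
tcp_pos: [373.7, 93.1, 404.6]
eef_rot: [0.0, 0.148, 0.989, 0.0]
ft_force: [1.0, 0.4, -0.5]
finger_gap: 1.001
grip_force: 0.0
```

>>> jog_arm --pt "-0.02 -0.04 0" --pt "-0.04 -0.085 0" --pt "-0.06 -0.13 0" --pt "-0.08 -0.175 0" --pt "-0.1 -0.215 0" --pt "-0.12 -0.245 0" --pt "-0.13 -0.268 0" --pt "-0.13 -0.268 0" --pt "-0.13 -0.268 0" --pt "-0.13 -0.268 0" --yaw '[0,0,0,0,0,0,0,0,0,0]'

```text
t: 2.35
tcp_pos: [419.9, -198.7, 404.4]
eef_rot: [-0.0, 0.147, 0.989, 0.0]
ft_force: [-0.1, 0.2, -0.6]
finger_gap: 1.001
grip_force: 0.0
```

```bash
python3 - <<'E'
from h import *
import json
o=bot.get_obs();im=bot.read_camera("wrist");plan();print(o["joints"].round(2))
cv2.imwrite("pics/w1.png",im);cv2.imwrite("pics/w1b.png",cv2.resize(im,(800,600),interpolation=cv2.INTER_CUBIC))
json.dump({k:np.array(o[k]).tolist() for k in("tcp_pos","eef_rot")},open("w1.json","w"))
E
```

```text
now [ 419.9 -198.5  404.5] a 2.846 j6 -1.96 t 2.4
[-0.69 -0.21  2.02  0.    1.33 -1.96]
```

View pics/w1b.png

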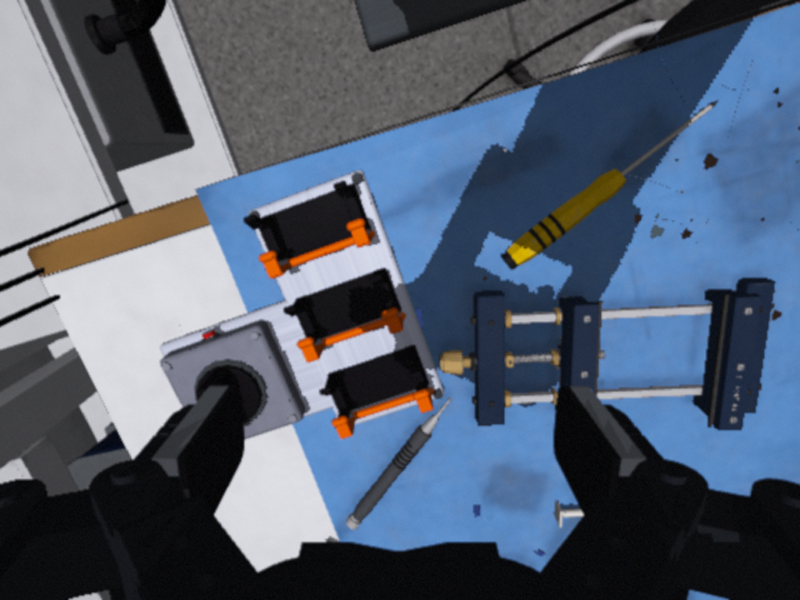

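The wrist view shows the clips on the left and the yellow driver lying clear at (565,220). The pin's red ring is at (209,336), but the finger hides the knob. I'll shift left and look closer.

>>> jog_arm --pt "0.0 0.04 0" --pt "0 0.075 0.02" --pt "0 0.075 0.04" --pt "0 0.075 0.04" --pt "0 0.075 0.04" --yaw '[0,0,0,0,0]'

```text
t: 2.9
tcp_pos: [441.9, -127.3, 365.0]
eef_rot: [-0.0, 0.147, 0.989, -0.0]
ft_force: [0.1, -0.5, -0.5]
finger_gap: 1.0
grip_force: 0.0
```

```bash
cat >> h.py <<'E'
import json
def shot(name,cx,cy,w,sc=0):
    """wrist picture, pose saved; crop w wide around (cx,cy), 800x600"""
    o=bot.get_obs();im=bot.read_camera("wrist");cv2.imwrite(f"pics/{name}.png",im)
    json.dump({k:np.array(o[k]).tolist() for k in("tcp_pos","eef_rot")},open(name+".json","w"))
    crop(name,cx,cy,w)
def crop(name,cx,cy,w):
    im=cv2.imread(f"pics/{name}.png");h=w*3//4;x0=min(max(cx-w//2,0),560-w);y0=min(max(cy-h//2,0),420-h)
    cv2.imwrite(f"pics/{name}_c.png",cv2.resize(im[y0:y0+h,x0:x0+w],(800,600),interpolation=cv2.INTER_CUBIC));print("crop",x0,y0,w/800)
def wr(name,uv,z): return ray("wrist",uv,z,json.load(open(name+".json")))
E
python3 - <<'E'
from h import *
shot("w2",130,220,260);plan()
E
```

```text
crop 0 123 0.325
now [ 442.1 -127.8  365.7] a 2.845 j6 -1.8 t 3.0
```

View pics/w2_c.png

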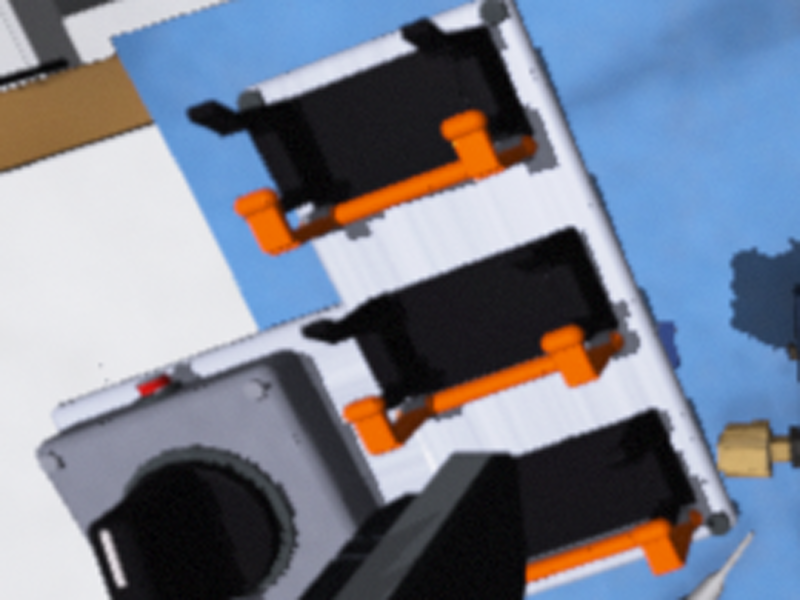

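The wing stands at the lower left, with the white strip running (103,530) to (122,588) on its top, so it lies roughly along world x. Next I'll fit the rack.

```bash
python3 - <<'E'
from h import *
from scipy.optimize import least_squares
c=lambda u,v:(u*.325,123+v*.325)
f=lambda n,u,v,z:print(n,wr("w2",c(u,v),z)[:2].round(1))
f("strip",102,530,68);f("strip",123,588,68);f("pin",155,385,19)
f("hc -10,-140",38,450,28);f("hc -10,-60",295,350,28)
for n,u,v in [("j0R",262,205),("j0L",464,125),("j1R",369,412),("j1L",562,340),("t0R",210,117),("t0L",425,32),("t1R",325,332)]: f(n,u,v,48)
o=json.load(open("w2.json"))
# fit rack pose (x,y,th) to housing corners, jaw tops (y=+-30), pin
pts=[((-10,-140,28),(40,450)),((-10,-60,28),(300,352)),((-14,-100,19),(155,385))]
def P(q,X):
    X=np.array(X,float);ct,st=np.cos(q[2]),np.sin(q[2]);return [q[0]+ct*X[0]-st*X[1],q[1]+st*X[0]+ct*X[1],X[2]]
jw=[((-62,-30),(262,205)),((-62,30),(464,125)),((0,-30),(369,412)),((0,30),(562,340))]
def res(q):
    r=[proj("wrist",P(q,X),o)[0]-c(*u) for X,u in pts]
    r+=[proj("wrist",P(q,(x+q[3],y,48)),o)[0]-c(*u) for (x,y),u in jw]
    return np.array(r).ravel()
s=least_squares(res,[449,-245,.05,14]);print(s.x.round(3),res(s.x).round(1))
for X in [(-62,0,34),(0,0,34),(62,0,34),(30,-100,56)]: print(X,np.round(P(s.x,X),1))
E
```

```text
strip [ 458.9 -341.4]
strip [ 476.1 -344.1]
pin [ 435.2 -346.3]
hc -10,-140 [ 442.1 -382.1]
hc -10,-60 [ 435.5 -296. ]
j0R [ 392.3 -275. ]
j0L [ 388.3 -216.7]
j1R [ 454. -272.]
j1L [ 449.9 -213.8]
t0R [ 367.5 -277.7]
t0L [ 363.9 -217.1]
t1R [ 429.2 -273.8]
[ 4.43158e+02 -2.41946e+02  6.50000e-02  8.80100e+00] [-0.8  0.2 -7.6  2.9  3.9 -0.7 -0.6 -0.3  1.4 -0.7  0.6 -0.3  2.7 -0.7]
(-62, 0, 34) [ 381.3 -246.    34. ]
(0, 0, 34) [ 443.2 -241.9   34. ]
(62, 0, 34) [ 505.  -237.9   34. ]
(30, -100, 56) [ 479.6 -339.8   56. ]
```

```bash
python3 - <<'E'
from h import *
plan((442,-128,265,2.98),(480,-341,255,2.98))
E
```

```text
now [ 442.1 -127.8  365.7] a 2.845 j6 -1.8 t 3.0
[0.0, -0.0002, 0.1007] -0.135 dist 101.0
[-0.0986, -0.1928, 0.1107] -0.135 dist 243.0
```

>>> jog_arm --pt "0 0 0.04" --pt "0 0 0.08" --pt "0 0 0.1" --pt "-0.02 -0.04 0.1" --pt "-0.04 -0.08 0.105" --pt "-0.06 -0.12 0.108" --pt "-0.08 -0.155 0.11" --pt "-0.09 -0.175 0.11" --pt "-0.0985 -0.193 0.111" --pt "-0.0985 -0.193 0.111" --pt "-0.0985 -0.193 0.111" --yaw '[-0.04,-0.08,-0.13,-0.135,-0.135,-0.135,-0.135,-0.135,-0.135,-0.135,-0.135]'

```text
t: 4.05
tcp_pos: [479.6, -341.8, 254.5]
eef_rot: [0.0, 0.081, 0.997, -0.0]
ft_force: [0.5, 0.9, 0.5]
finger_gap: 1.001
grip_force: 0.0
```

```bash
python3 - <<'E'
from h import *
shot("w3",280,220,400);plan();o=bot.get_obs();print(o["ft_force"].round(1),proj("wrist",[[480,-341,68],[480,-341,56]],json.load(open("w3.json"))))
E
```

```text
crop 80 70 0.5
now [ 479.6 -341.1  254.2] a 2.979 j6 -2.22 t 4.1
[ 0.1 -0.3 -0.9] [[282.4727302  261.97042388]
 [282.26262461 251.92237776]]
```

View pics/w3_c.png

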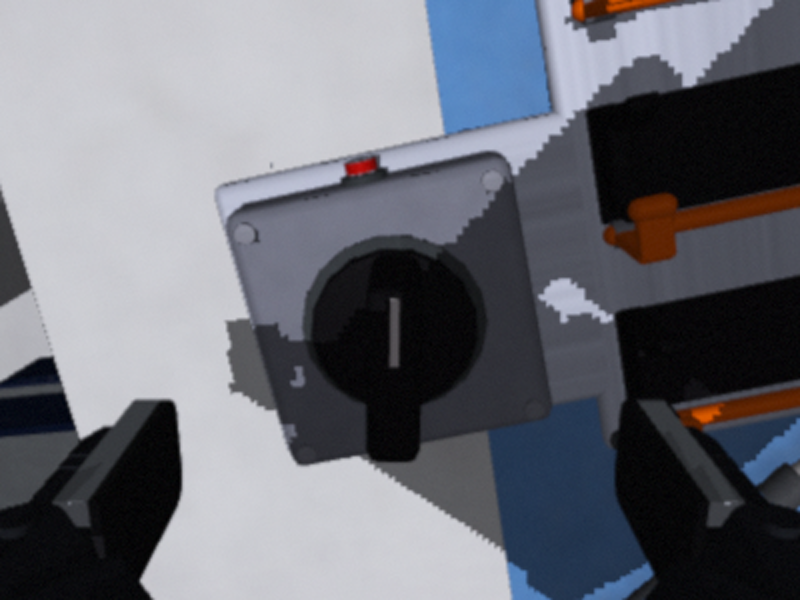

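The view is clear: wing straight up-down at crop x=394, far end at (393,458), disc centred at (395,325), red pin out at (361,165).

```bash
python3 - <<'E'
from h import *
c=lambda u,v:(80+u*.5,70+v*.5)
for n,u,v,z in [("far end",393,458,68),("strip a",394,298,68),("strip b",394,366,68),("disc",395,325,36),("pin ring",361,165,19),("h",228,212,28),("h",497,153,28),("h",548,408,28),("h",297,464,28)]: print(n,wr("w3",c(u,v),z)[:2].round(1))
plan((480,-343.5,213.5))
E
```

```text
far end [ 498.4 -346.9]
strip a [ 459.1 -340.1]
strip b [ 475.2 -342.8]
disc [ 476.6 -342.9]
pin ring [ 434.5 -345.6]
h [ 440.1 -382.7]
h [ 436.2 -308.8]
h [ 512.1 -303.4]
h [ 518.2 -379.6]
now [ 479.6 -341.1  254.2] a 2.979 j6 -2.22 t 4.1
[-0.0008, -0.0023, 0.0407] 0 dist 41.0
```

>>> jog_arm --pt "0.0025 -0.0025 0.015" --pt "0.0025 -0.0025 0.03" --pt "0.0025 -0.0025 0.0405" --pt "0.0025 -0.0025 0.0405" --pt "0.0025 -0.0025 0.0405" --yaw '[0,0,0,0,0]' --gripper 0.4

```text
t: 4.6
tcp_pos: [476.7, -343.0, 212.5]
eef_rot: [-0.0, 0.081, 0.997, 0.0]
ft_force: [0.7, -1.0, 0.5]
finger_gap: 0.6
grip_force: 0.0
```

>>> jog_arm --pt "0 0 0" --pt "0 0 0" --pt "0 0 0" --pt "0 0 0" --pt "0 0 0" --pt "0 0 0" --pt "0 0 0" --pt "0 0 0" --yaw '[0,0,0,0,0,0,0,0]' --gripper 1.0 --squeeze 40

```text
t: 5.4
tcp_pos: [477.2, -342.9, 214.0]
eef_rot: [0.0, 0.081, 0.997, 0.0]
ft_force: [-0.3, 4.3, 5.1]
finger_gap: 0.146
grip_force: 40.9
```

```bash
python3 - <<'E'
from h import *
o=bot.get_obs();plan();print(o["ft_force"].round(1),o["ft_torque"].round(3),o["finger_gap"],o["grip_force"])
E
```

```text
now [ 477.2 -342.9  214. ] a 2.98 j6 -2.23 t 5.4
[-0.3  4.3  5.1] [ 0.757 -0.008 -0.05 ] 0.145523878038636 40.85909843444824
```

>>> jog_arm --pt "0 0 0" --pt "0 0 0" --pt "0 0 0" --pt "0 0 0" --pt "0 0 0" --pt "0 0 0" --pt "0 0 0" --pt "0 0 0" --pt "0 0 0" --pt "0 0 0" --pt "0 0 0" --pt "0 0 0" --yaw '[0.03,0.06,0.09,0.12,0.15,0.18,0.21,0.24,0.27,0.3,0.33,0.36]'

```text
t: 6.6
tcp_pos: [477.3, -342.6, 214.0]
eef_rot: [0.0, 0.258, 0.966, 0.001]
ft_force: [0.1, 6.8, 7.2]
finger_gap: 0.147
grip_force: 43.0
```

```bash
cat > q.py <<'E'
from h import *
o=bot.get_obs();print("a",round(ang(o),3),"F",o["ft_force"].round(1),"T",o["ft_torque"].round(3),"gap",round(o["finger_gap"],3),"g",round(o["grip_force"],1),"p",o["tcp_pos"].round(1),"j6",o["joints"][5].round(2),"t",round(o["t"],1))
E
python3 q.py
```

```text
a 2.619 F [0.1 6.8 7.2] T [ 1.022 -0.136  0.157] gap 0.147 g 43.0 p [ 477.3 -342.6  214. ] j6 -1.86 t 6.6
```

>>> jog_arm --pt "0 0 0" --pt "0 0 0" --pt "0 0 0" --pt "0 0 0" --pt "0 0 0" --pt "0 0 0" --pt "0 0 0" --pt "0 0 0" --pt "0 0 0" --pt "0 0 0" --pt "0 0 0" --pt "0 0 0" --yaw '[0.04,0.08,0.12,0.16,0.2,0.24,0.28,0.32,0.36,0.4,0.43,0.46]'

```text
t: 7.8
tcp_pos: [477.5, -342.3, 214.0]
eef_rot: [0.0, 0.472, 0.882, 0.001]
ft_force: [2.5, 8.1, 5.8]
finger_gap: 0.144
grip_force: 43.0
```

```bash
python3 q.py
```

```text
a 2.159 F [2.5 8.1 5.8] T [ 1.259 -0.321  0.156] gap 0.144 g 43.0 p [ 477.5 -342.3  214. ] j6 -1.4 t 7.8
```

>>> jog_arm --pt "0 0 0" --pt "0 0 0" --pt "0 0 0" --pt "0 0 0" --pt "0 0 0" --pt "0 0 0" --yaw '[0.02,0.04,0.06,0.08,0.1,0.12]'

```text
t: 8.4
tcp_pos: [477.6, -342.3, 214.0]
eef_rot: [0.0, 0.524, 0.852, 0.001]
ft_force: [3.3, 8.7, 6.7]
finger_gap: 0.138
grip_force: 43.1
```

```bash
python3 q.py
```

```text
a 2.039 F [3.3 8.7 6.7] T [ 1.327 -0.469  0.122] gap 0.138 g 43.1 p [ 477.6 -342.3  214. ] j6 -1.29 t 8.4
```

>>> jog_arm --pt "0 0 0" --pt "0 0 0" --pt "0 0 0" --pt "0 0 0" --pt "0 0 0" --pt "0 0 0" --yaw '[0.02,0.04,0.06,0.08,0.1,0.12]'

```text
t: 9.0
tcp_pos: [477.7, -342.2, 214.0]
eef_rot: [0.0, 0.574, 0.819, 0.002]
ft_force: [3.8, 7.3, 5.8]
finger_gap: 0.145
grip_force: 42.9
```

```bash
python3 q.py
```

```text
a 1.919 F [3.8 7.3 5.8] T [ 1.331 -0.516  0.267] gap 0.145 g 42.9 p [ 477.7 -342.2  214. ] j6 -1.17 t 9.0
```

>>> jog_arm --pt "0 0 0" --pt "0 0 0" --pt "0 0 0" --pt "0 0 0" --pt "0 0 0" --pt "0 0 0" --yaw '[0.02,0.04,0.06,0.08,0.1,0.12]'

```text
t: 9.6
tcp_pos: [477.7, -342.2, 214.0]
eef_rot: [0.0, 0.622, 0.783, 0.002]
ft_force: [3.7, 8.7, 5.3]
finger_gap: 0.142
grip_force: 42.9
```

```bash
python3 q.py
```

```text
a 1.799 F [3.7 8.7 5.3] T [ 1.451 -0.66   0.193] gap 0.142 g 42.9 p [ 477.7 -342.2  214. ] j6 -1.05 t 9.6
```

>>> jog_arm --pt "0 0 0" --pt "0 0 0" --pt "0 0 0" --pt "0 0 0" --pt "0 0 0" --pt "0 0 0" --yaw '[0.02,0.04,0.06,0.08,0.1,0.12]'

```text
t: 10.2
tcp_pos: [477.8, -342.1, 214.0]
eef_rot: [0.0, 0.668, 0.744, 0.002]
ft_force: [5.1, 8.9, 5.9]
finger_gap: 0.148
grip_force: 42.9
```

```bash
python3 q.py
```

```text
a 1.679 F [5.1 8.9 5.9] T [ 1.383 -0.713  0.087] gap 0.148 g 42.9 p [ 477.8 -342.1  214. ] j6 -0.93 t 10.2
```

>>> jog_arm --pt "0 0 0" --pt "0 0 0" --pt "0 0 0" --pt "0 0 0" --pt "0 0 0" --yaw '[0.02,0.04,0.06,0.08,0.1]'

```text
t: 10.7
tcp_pos: [477.9, -342.1, 214.0]
eef_rot: [0.0, 0.704, 0.71, 0.002]
ft_force: [6.4, 9.2, 5.3]
finger_gap: 0.144
grip_force: 42.9
```

```bash
cat >> q.py <<'E'
L=[o["ft_torque"][2]]
for _ in range(3): bot.read_camera("wrist");L.append(bot.get_obs()["ft_torque"][2])
print("Tz",np.round(L,3),np.mean(L).round(3))
E
python3 q.py
```

```text
a 1.579 F [6.4 9.2 5.3] T [ 1.471 -0.852  0.187] gap 0.144 g 42.9 p [ 477.9 -342.1  214. ] j6 -0.83 t 10.7
Tz [ 0.187 -0.014 -0.075 -0.059] 0.01
```

>>> jog_arm --pt "0 0 0" --pt "0 0 0" --pt "0 0 0" --pt "0 0 0" --pt "0 0 0" --yaw '[0.02,0.04,0.06,0.08,0.1]'

```text
t: 11.35
tcp_pos: [478.0, -342.1, 214.0]
eef_rot: [0.0, 0.739, 0.674, 0.002]
ft_force: [5.9, 9.0, 4.2]
finger_gap: 0.144
grip_force: 42.7
```

```bash
python3 q.py
```

```text
a 1.479 F [5.9 9.  4.2] T [ 1.465 -0.876  0.171] gap 0.144 g 42.7 p [ 478.  -342.1  214. ] j6 -0.73 t 11.3
Tz [ 0.171 -0.003  0.053  0.023] 0.061
```

```bash
sed -i '3,$d' q.py; cat q.py|tail -1|cut -c1-40
```

```text
o=bot.get_obs();print("a",round(ang(o),3
```

>>> jog_arm --pt "0 0 0" --pt "0 0 0" --pt "0 0 0" --pt "0 0 0" --pt "0 0 0" --pt "0 0 0" --yaw '[0.02,0.04,0.06,0.08,0.1,0.12]'

```text
t: 12.1
tcp_pos: [478.0, -342.1, 214.0]
eef_rot: [0.0, 0.778, 0.628, 0.002]
ft_force: [5.2, 8.9, 3.7]
finger_gap: 0.144
grip_force: 42.6
```

```bash
python3 q.py
```

```text
a 1.359 F [5.2 8.9 3.7] T [ 1.393 -1.072  0.154] gap 0.144 g 42.6 p [ 478.  -342.1  214. ] j6 -0.61 t 12.1
```

>>> jog_arm --pt "0 0 0" --pt "0 0 0" --pt "0 0 0" --pt "0 0 0" --pt "0 0 0" --pt "0 0 0" --yaw '[0.02,0.04,0.06,0.08,0.1,0.12]'

```text
t: 12.7
tcp_pos: [478.1, -342.1, 214.0]
eef_rot: [0.0, 0.814, 0.581, 0.002]
ft_force: [6.3, 9.2, 3.9]
finger_gap: 0.143
grip_force: 42.6
```

```bash
python3 q.py
```

```text
a 1.239 F [6.3 9.2 3.9] T [ 1.438 -1.061  0.131] gap 0.143 g 42.6 p [ 478.1 -342.1  214. ] j6 -0.49 t 12.7
```

>>> jog_arm --pt "0 0 0" --pt "0 0 0" --pt "0 0 0" --pt "0 0 0" --pt "0 0 0" --pt "0 0 0" --yaw '[0.02,0.04,0.06,0.08,0.1,0.12]'

```text
t: 13.3
tcp_pos: [478.2, -342.1, 214.0]
eef_rot: [0.0, 0.848, 0.531, 0.002]
ft_force: [7.0, 9.1, 3.5]
finger_gap: 0.147
grip_force: 42.6
```

```bash
python3 q.py
```

```text
a 1.119 F [7.  9.1 3.5] T [ 1.359 -1.175  0.066] gap 0.147 g 42.6 p [ 478.2 -342.1  214. ] j6 -0.37 t 13.3
```

>>> jog_arm --pt "0 0 0" --pt "0 0 0" --pt "0 0 0" --pt "0 0 0" --pt "0 0 0" --pt "0 0 0" --yaw '[0.02,0.04,0.06,0.08,0.1,0.12]'

```text
t: 13.9
tcp_pos: [478.2, -342.2, 214.0]
eef_rot: [0.0, 0.878, 0.479, 0.002]
ft_force: [8.1, 8.7, 3.0]
finger_gap: 0.141
grip_force: 42.5
```

```bash
python3 q.py
```

```text
a 0.998 F [8.1 8.7 3. ] T [ 1.393 -1.302 -0.03 ] gap 0.141 g 42.5 p [ 478.2 -342.2  214. ] j6 -0.24 t 13.9
```

>>> jog_arm --pt "0 0 0" --pt "0 0 0" --pt "0 0 0" --pt "0 0 0" --yaw '[0.015,0.03,0.045,0.06]'

```text
t: 14.3
tcp_pos: [478.3, -342.2, 214.0]
eef_rot: [0.0, 0.892, 0.452, 0.002]
ft_force: [7.6, 7.9, 2.0]
finger_gap: 0.144
grip_force: 42.4
```

```bash
python3 q.py
```

```text
a 0.938 F [7.6 7.9 2. ] T [ 1.36  -1.319 -0.007] gap 0.144 g 42.4 p [ 478.3 -342.2  214. ] j6 -0.19 t 14.3
```

>>> jog_arm --pt "0 0 0" --pt "0 0 0" --pt "0 0 0" --pt "0 0 0" --yaw '[0.015,0.03,0.045,0.06]'

```text
t: 14.7
tcp_pos: [478.3, -342.2, 214.0]
eef_rot: [0.0, 0.905, 0.425, 0.002]
ft_force: [8.3, 8.0, 2.5]
finger_gap: 0.141
grip_force: 42.4
```

```bash
python3 q.py
```

```text
a 0.879 F [8.3 8.  2.5] T [ 1.351 -1.311  0.159] gap 0.141 g 42.4 p [ 478.3 -342.2  214. ] j6 -0.13 t 14.7
```

```bash
python3 - <<'E'
from h import *
cv2.imwrite("pics/s1.png",bot.read_camera("side"))
u=proj("side",[434,-346,19])[0];print(u)
for n in("side0","s1"):
    a=cv2.imread(f"pics/{n}.png").astype(int);x,y=u.astype(int);b=a[y-12:y+12,x-12:x+12]
    m=(b[...,2]>120)&(b[...,1]<90)&(b[...,0]<90);print(n,m.sum(),np.argwhere(m).mean(0) if m.any() else 0)
A=[cv2.resize(cv2.imread(f"pics/{n}.png")[250:350,350:480],(390,300),interpolation=cv2.INTER_CUBIC) for n in("side0","s1")]
cv2.imwrite("pics/s1c.png",np.hstack(A))
E
```

```text
[415.63360616 311.76343852]
side0 7 [11. 13.]
s1 0 0
```

View pics/s1c.png

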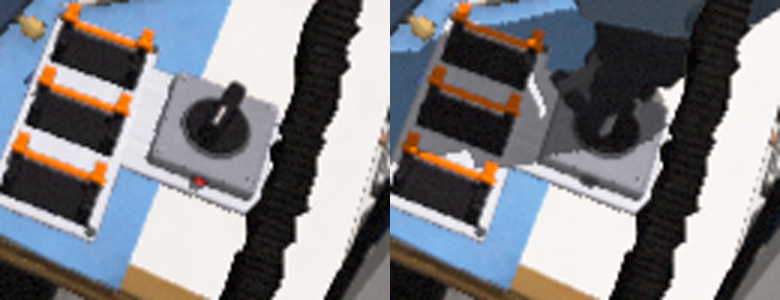

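The side view shows the pin's red ring gone, so the notch has caught. I'll release and verify.

>>> jog_arm --pt "0 0 0" --pt "0 0 0" --pt "0 0 0" --pt "0 0 0" --pt "0 0 0" --pt "0 0 -0.02" --pt "0 0 -0.04" --pt "0 0 -0.05" --pt "0 0 -0.05" --pt "0 0 -0.05" --yaw '[0,0,0,0,0,0,0,0,0,0]' --gripper 0.4

```text
t: 15.75
tcp_pos: [476.6, -343.1, 262.7]
eef_rot: [-0.0, 0.905, 0.426, -0.0]
ft_force: [-1.0, 0.5, 0.2]
finger_gap: 0.6
grip_force: 0.0
```

```bash
python3 - <<'E'
from h import *
plan((440,-170,265,2.845),(441,-130,330,2.845))
a=bot.read_camera("side").astype(int);b=a[299:323,403:427];print(((b[...,2]>110)&(b[...,1]<90)&(b[...,0]<90)).sum())
E
```

```text
now [ 476.6 -343.1  262.7] a 0.88 j6 -0.13 t 15.8
[0.1101, -0.1386, -0.0023] -1.965 dist 177.0
[0.1415, -0.1633, -0.0673] -1.965 dist 226.0
0
```

```bash
python3 - <<'E'
from h import *
s=lambda u,v:(u*.7,v*.7)
b=wr("w1",s(509,262),8);e=wr("w1",s(620,178),8);t=wr("w1",s(712,103),3)
print("butt",b,"end",e,"tip",t,"mid",(b+e)/2,"angles",np.arctan2(*(e-b)[1::-1]),np.arctan2(*(t-b)[1::-1]))
for n,u,v in [("vise",475,292),("vise",475,425),("vise",505,425),("brass",442,362)]: print(n,wr("w1",s(u,v),41 if n=="vise" else 25)[:2].round(0))
plan((450,-220,265,1.94),(425,-95,285,1.94))
E
```

```text
butt [ 450.58750663 -125.2970147     8.        ] end [415.94302069 -39.29331423   8.        ] tip [386.53343127  29.79023029   3.        ] mid [433.26526366 -82.29516446   8.        ] angles 1.9537361270556848 1.9624758869178234
vise [ 455. -156.]
vise [ 550. -181.]
vise [ 556. -161.]
brass [ 503. -191.]
now [ 476.5 -343.   262.1] a 0.88 j6 -0.13 t 15.8
[0.0779, -0.0988, -0.0029] -1.06 dist 126.0
[0.1583, -0.1977, -0.0229] -1.06 dist 254.0
```

>>> jog_arm --pt "0.01 -0.015 0" --pt "0.03 -0.035 0" --pt "0.05 -0.06 0" --pt "0.078 -0.099 0" --pt "0.1 -0.13 -0.01" --pt "0.13 -0.16 -0.02" --pt "0.15 -0.185 -0.023" --pt "0.158 -0.198 -0.023" --pt "0.158 -0.198 -0.023" --pt "0.158 -0.198 -0.023" --pt "0.158 -0.198 -0.023" --yaw '[-0.14,-0.28,-0.42,-0.56,-0.7,-0.84,-0.98,-1.06,-1.06,-1.06,-1.06]' --gripper 0.3

```text
t: 16.9
tcp_pos: [425.2, -96.1, 285.9]
eef_rot: [-0.0, 0.566, 0.824, -0.0]
ft_force: [-0.5, -0.3, -0.5]
finger_gap: 0.696
grip_force: 0.0
```

```bash
python3 - <<'E'
from h import *
shot("w4",280,210,560);plan()
E
```

```text
crop 0 0 0.7
now [425.2 -96.2 286. ] a 1.938 j6 -0.85 t 16.9
```

View pics/w4_c.png

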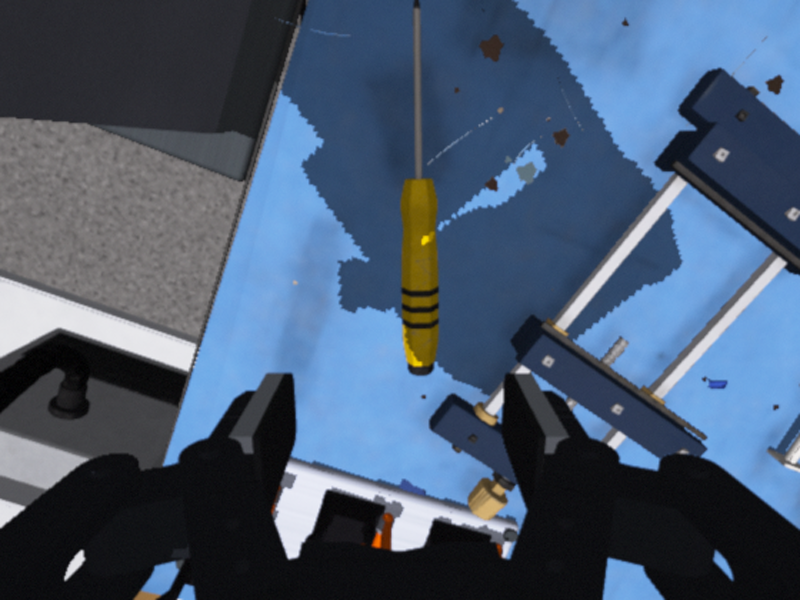

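Yellow handle runs from (419,180) to (420,372), aligned with the tool; the vise corner at (515,335) stays clear of the finger.

```bash
python3 - <<'E'
from h import *
s=lambda u,v:(u*.7,v*.7)
e=wr("w4",s(419,180),8);b=wr("w4",s(420.5,374),4);t=wr("w4",s(417,5),8)
d=(e-b)/np.linalg.norm(e-b);m=b+d*45;m2=e-d*45;print(e,b,np.linalg.norm(e-b),"m",m,m2,"ang",np.arctan2(d[1],d[0]))
m=(m+m2)/2
plan((m[0],m[1],225),(m[0],m[1],154.7+20.5))
E
```

```text
[413.71452266 -40.96293422   8.        ] [ 450.95184694 -132.47875269    4.        ] 98.8825735441585 m [434.00569018 -90.83125421   5.82034097] [430.66067943 -82.6104327    6.17965903] ang 1.9572324573106312
now [425.2 -96.2 286. ] a 1.938 j6 -0.85 t 16.9
[0.0063, 0.0101, 0.061] 0 dist 62.0
[0.0063, 0.0101, 0.1108] 0 dist 111.0
```

>>> jog_arm --pt "0.003 0.005 0.03" --pt "0.006 0.01 0.06" --pt "0.0065 0.01 0.09" --pt "0.0065 0.01 0.105" --pt "0.0065 0.01 0.1105" --pt "0.0065 0.01 0.1105" --pt "0.0065 0.01 0.1105" --yaw '[-0.02,-0.02,-0.02,-0.02,-0.02,-0.02,-0.02]' --gripper 0.6

```text
t: 17.65
tcp_pos: [432.5, -86.2, 176.5]
eef_rot: [0.001, 0.557, 0.83, 0.0]
ft_force: [0.5, -0.7, -0.1]
finger_gap: 0.404
grip_force: 0.0
```

>>> jog_arm --pt "0 0 0" --pt "0 0 0" --pt "0 0 0" --pt "0 0 0" --pt "0 0 0" --pt "0 0 0" --yaw '[0,0,0,0,0,0]' --gripper 1.0 --squeeze 60

```text
t: 18.25
tcp_pos: [432.6, -86.0, 177.0]
eef_rot: [0.001, 0.557, 0.831, 0.0]
ft_force: [-2.1, -0.0, 6.3]
finger_gap: 0.172
grip_force: 58.7
```

```bash
python3 q.py;python3 - <<'E'
from h import *
plan((432,-87,270),(440,-150,290,1.63),(435,-190,290,1.63))
E
```

```text
a 1.96 F [-2.1 -0.   6.3] T [-0.014  0.274  0.081] gap 0.172 g 58.7 p [432.6 -86.  177. ] j6 -0.84 t 18.2
now [432.6 -86.  177. ] a 1.96 j6 -0.84 t 18.2
[-0.0007, -0.001, -0.093] 0 dist 93.0
[-0.062, -0.0175, -0.113] 0.33 dist 130.0
[-0.0971, -0.0373, -0.113] 0.33 dist 154.0
```

>>> jog_arm --pt "0 0 -0.02" --pt "0 0 -0.05" --pt "0 0 -0.093" --pt "-0.03 -0.008 -0.11" --pt "-0.062 -0.0175 -0.113" --pt "-0.062 -0.0175 -0.113" --pt "-0.062 -0.0175 -0.113" --pt "-0.062 -0.0175 -0.113" --yaw '[0,0,0,0.1,0.2,0.33,0.33,0.33]'

```text
t: 19.05
tcp_pos: [439.0, -149.3, 288.5]
eef_rot: [-0.0, 0.685, 0.729, 0.0]
ft_force: [0.3, 0.4, -0.9]
finger_gap: 0.17
grip_force: 59.1
```

```bash
python3 q.py;python3 - <<'E'
from h import *
shot("w5",280,210,560);plan()
E
```

```text
a 1.633 F [ 0.3  0.4 -0.9] T [ 0.012 -0.007 -0.036] gap 0.17 g 59.1 p [ 439.  -149.3  288.5] j6 -0.63 t 19.1
crop 0 0 0.7
now [ 439.  -149.1  288.4] a 1.633 j6 -0.63 t 19.1
```

View pics/w5_c.png

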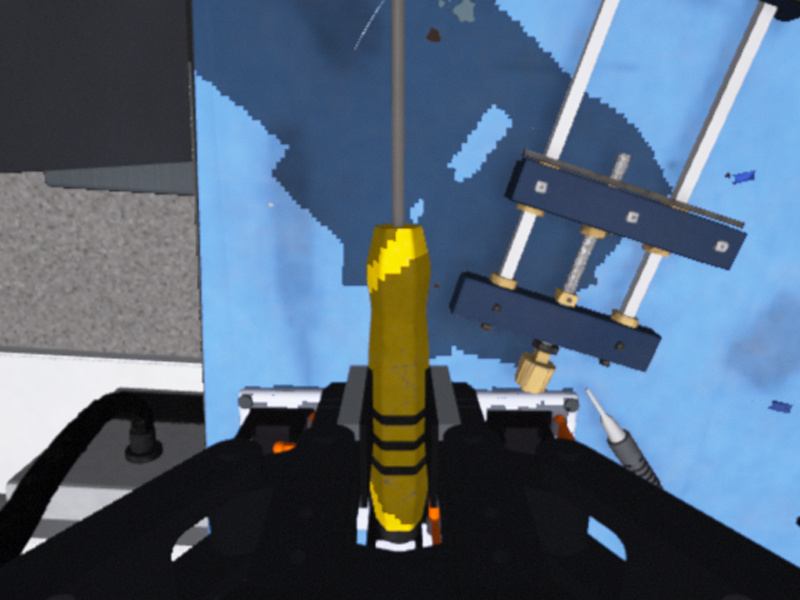

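```bash
python3 - <<'E'
from h import *
s=lambda u,v:(u*.7,v*.7)
z=288.4-169
e=wr("w5",s(399,228),z);b=wr("w5",s(399,538),z-4);print(e,b,np.linalg.norm(e-b),"mid-tcp",(e+b)/2-[439,-149.1,0])
p=wr("w5",s(240,389),8);q=wr("w5",s(580,392.5),8);print("edge",p,q,np.arctan2(*(q-p)[1::-1]))
plan((441,-243,255,1.63))
E
```

```text
[ 436.05290703 -100.11403123  119.4       ] [ 442.30967826 -201.80535471  115.4       ] 101.96211285166169 mid-tcp [  0.18129265  -1.85969297 117.4       ]
edge [ 359.38791808 -205.40164309    8.        ] [ 536.77563392 -196.46213639    8.        ] 0.05035269954419971
now [ 439.  -149.1  288.4] a 1.633 j6 -0.63 t 19.1
[-0.0938, -0.0038, 0.0334] 0.003 dist 100.0
```

>>> jog_arm --pt "-0.03 -0.001 0" --pt "-0.06 -0.002 0.01" --pt "-0.08 -0.0035 0.025" --pt "-0.092 -0.004 0.033" --pt "-0.092 -0.004 0.038" --pt "-0.092 -0.004 0.038" --pt "-0.092 -0.004 0.038" --yaw '[0,0.005,0.005,0.005,0.005,0.005,0.005]'

```text
t: 19.8
tcp_pos: [440.8, -240.8, 250.8]
eef_rot: [-0.0, 0.687, 0.726, 0.0]
ft_force: [-0.2, -0.1, 0.5]
finger_gap: 0.17
grip_force: 59.1
```

```bash
python3 - <<'E'
from h import *
shot("w6",280,270,400);plan()
E
```

```text
crop 80 120 0.5
now [ 440.9 -240.9  251.1] a 1.626 j6 -0.78 t 19.9
```

View pics/w6_c.png

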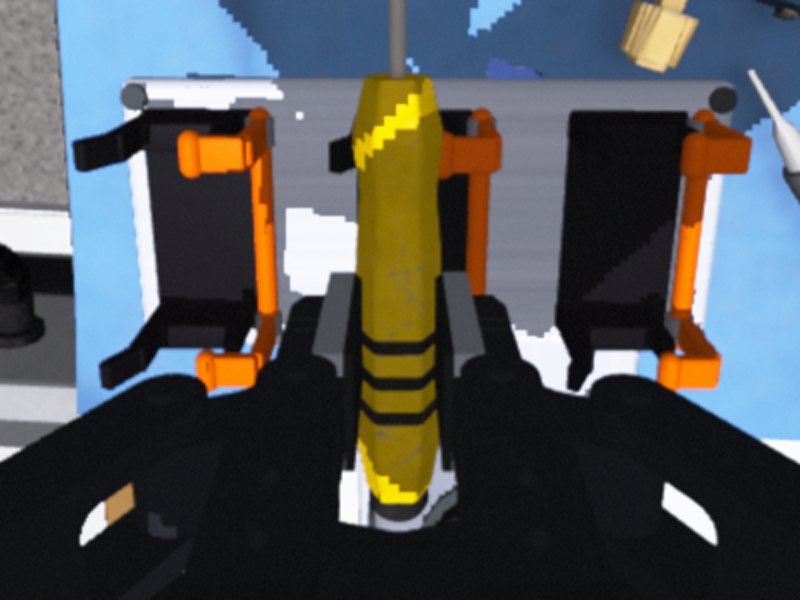

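```bash
python3 - <<'E'
from h import *
c=lambda u,v:(80+u*.5,120+v*.5)
O=np.array([441,-243.]);th=.053;Rm=np.array([[np.cos(th),np.sin(th)],[-np.sin(th),np.cos(th)]])
for n,u,v,z in [("t0+ outer",76,152,48),("t0+ base in",150,130,39),("t1+ outer",331,152,48),("t0- outer",103,375,48),("j0+ in",180,152,48),("j0+ out",250,152,48),("j1+ out",500,152,44),("j2+ in",683,155,48),("j2+ out",748,155,44),("j0- in",200,370,48),("j2- in",660,372,48),("j2- out",718,372,44),
 ("plate",122,80,8),("plate",737,84,8),("t2- ",578,385,48)]:
    p=wr("w6",c(u,v),z)[:2];print(n,p.round(1),(Rm@(p-O)).round(1))
E
```

```text
t0+ outer [ 361.4 -218.4] [-78.1  28.8]
t0+ base in [ 376.6 -214. ] [-62.8  32.3]
t1+ outer [ 423.1 -215. ] [-16.4  28.9]
t0- outer [ 364.6 -279.1] [-78.2 -32. ]
j0+ in [ 386.6 -217. ] [-53.   28.9]
j0+ out [ 403.5 -216. ] [-36.   28.9]
j1+ out [ 464.6 -213.7] [25.1 28. ]
j2+ in [ 508.2 -211. ] [68.8 28.4]
j2+ out [ 526.  -211.1] [86.5 27.4]
j0- in [ 390.3 -276.2] [-52.4 -30.5]
j2- in [ 511.7 -270.1] [ 69.2 -30.8]
j2- out [ 529.1 -271.5] [ 86.5 -33.1]
plate [ 358.7 -206.9] [-80.3  40.4]
plate [ 536.9 -198.3] [98.1 39.6]
t2-  [ 490.6 -275.1] [ 47.8 -34.7]
```

Clip1's tine tip is at (331,152) and its jaw at (500,152), so the handle sits centred over the slot. Now I'll press down.

>>> jog_arm --pt "-0.0015 0 0.012" --pt "-0.0015 0 0.02" --pt "-0.0015 0 0.024" --pt "-0.0015 0 0.028" --pt "-0.0015 0 0.032" --pt "-0.0015 0 0.036" --pt "-0.0015 0 0.04" --pt "-0.0015 0 0.043" --pt "-0.0015 0 0.046" --pt "-0.0015 0 0.046" --yaw '[0,0,0,0,0,0,0,0,0,0]'

```text
t: 20.85
tcp_pos: [441.3, -243.5, 204.9]
eef_rot: [0.001, 0.688, 0.726, 0.0]
ft_force: [4.9, -1.7, -2.0]
finger_gap: 0.171
grip_force: 59.0
```

```bash
python3 q.py
```

```text
a 1.624 F [ 4.9 -1.7 -2. ] T [-0.111 -0.789 -0.046] gap 0.171 g 59.0 p [ 441.3 -243.5  204.9] j6 -0.78 t 20.9
```

>>> jog_arm --pt "0 0 0.001" --pt "0 0 0.002" --pt "0 0 0.003" --pt "0 0 0.004" --pt "0 0 0.004" --yaw '[0,0,0,0,0]'

```text
t: 21.35
tcp_pos: [441.6, -243.7, 202.7]
eef_rot: [0.001, 0.688, 0.726, 0.0]
ft_force: [0.1, 4.0, 15.3]
finger_gap: 0.17
grip_force: 60.7
```

```bash
python3 q.py;python3 - <<'E'
from h import *
shot("w7",280,270,400)
E
```

```text
a 1.625 F [ 0.1  4.  15.3] T [ 0.609 -0.006 -0.095] gap 0.17 g 60.7 p [ 441.6 -243.7  202.7] j6 -0.78 t 21.4
crop 80 120 0.5
```

View pics/w7_c.png

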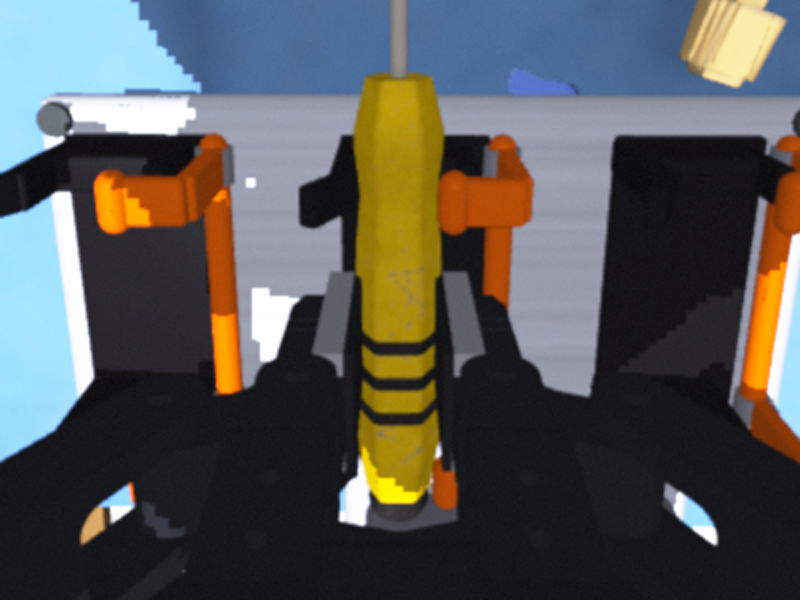

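>>> jog_arm --pt "0 0 -0.001" --pt "0 0 -0.001" --pt "0 0 -0.001" --pt "0 0 -0.001" --pt "0 0 -0.001" --pt "0 0 -0.02" --pt "0 0 -0.05" --pt "0 0 -0.08" --pt "0 0 -0.08" --pt "0 0 -0.08" --yaw '[0,0,0,0,0,0,0,0,0,0]' --gripper 0.55

```text
t: 22.4
tcp_pos: [440.8, -243.3, 281.1]
eef_rot: [0.0, 0.688, 0.726, -0.0]
ft_force: [-0.4, 0.0, -0.3]
finger_gap: 0.452
grip_force: 0.0
```

```bash
python3 - <<'E'
from h import *
shot("w8",280,270,400)
plan((430,-60,320),(370,120,390),(355,250,390),(390,330,330,1.85))
E
```

```text
crop 80 120 0.5
now [ 440.4 -243.   280. ] a 1.625 j6 -0.78 t 22.4
[0.1833, -0.0006, -0.04] 0 dist 188.0
[0.3663, -0.0508, -0.11] 0 dist 386.0
[0.4969, -0.0587, -0.11] 0 dist 512.0
[0.5749, -0.0195, -0.05] -0.225 dist 577.0
```

View pics/w8_c.png

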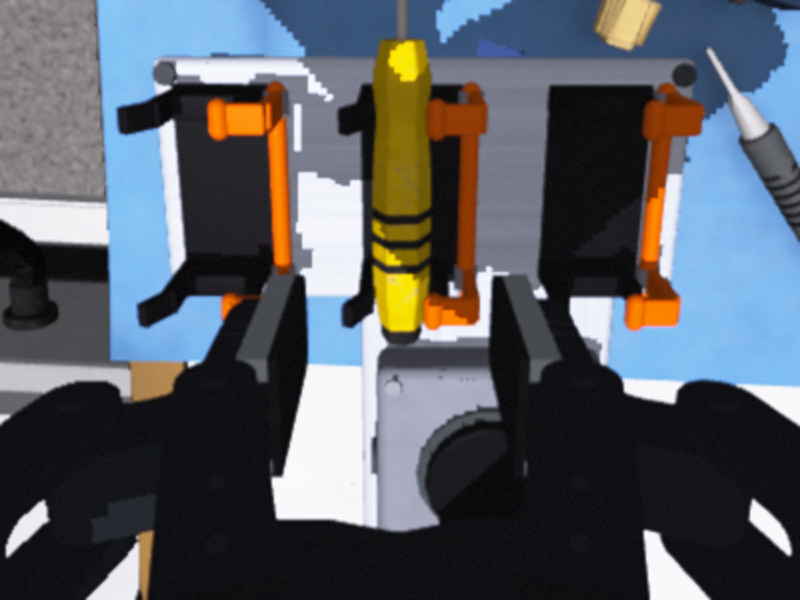

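```bash
python3 - <<'E'
from h import *
c=lambda u,v:(80+u*.5,120+v*.5)
O=np.array([441,-244.]);th=.053;Rm=np.array([[np.cos(th),np.sin(th)],[-np.sin(th),np.cos(th)]])
for n,u,v,z in [("butt",400,338,36),("butt yellow end",400,330,40),("collar",403,40,38),("j1+",450,117,48),("j1-",450,312,48),("j0+in",209,118,48),("j1+in",427,118,48),("j2+in",645,118,48),("j1-in",425,312,48),("t1+out",338,117,48),("t0+out",118,117,48),("t0-out",138,310,48),("j0-in",222,305,48),("j2-in",627,312,48)]:
    p=wr("w8",c(u,v),z)[:2];print(n,p.round(1),(Rm@(p-O)).round(1))
E
```

```text
butt [ 444.  -289.3] [  0.6 -45.4]
butt yellow end [ 443.7 -284.4] [  0.6 -40.4]
collar [ 439.7 -193.8] [ 1.3 50.2]
j1+ [ 453.9 -213.4] [14.5 29.9]
j1- [ 458.3 -273.3] [ 15.7 -30.2]
j0+in [ 386.4 -217.3] [-53.1  29.5]
j1+in [ 447.5 -214. ] [ 8.1 29.6]
j2+in [ 508.6 -210.8] [69.2 29.6]
j1-in [ 450.7 -273.7] [  8.1 -30.2]
t1+out [ 422.5 -215.1] [-16.9  29.8]
t0+out [ 360.9 -218.4] [-78.6  29.8]
t0-out [ 363.9 -277.7] [-78.8 -29.6]
j0-in [ 389.3 -274.7] [-53.3 -27.9]
j2-in [ 511.9 -270.5] [ 69.4 -30.2]
```

Yellow is clipped and centred, with its butt at rack y=-45 and both jaw caps lined up with the empty clips. Next is the blue driver, passing near the robot.

```bash
python3 - <<'E'
from h import *
plan((430,-60,330),(370,120,400),(350,230,400),(372,335,330,1.32))
E
```

```text
now [ 440.4 -243.   280. ] a 1.625 j6 -0.78 t 22.4
[0.1833, -0.0006, -0.05] 0 dist 190.0
[0.3663, -0.0508, -0.12] 0 dist 389.0
[0.4772, -0.0648, -0.12] 0 dist 496.0
[0.5808, -0.0372, -0.05] 0.305 dist 584.0
```

>>> jog_arm --pt "0.02 0 -0.04" --pt "0.06 0 -0.05" --pt "0.1 0 -0.05" --pt "0.145 0 -0.05" --pt "0.183 0 -0.06" --pt "0.225 -0.012 -0.08" --pt "0.27 -0.025 -0.1" --pt "0.315 -0.037 -0.115" --pt "0.36 -0.05 -0.12" --pt "0.4 -0.056 -0.12" --pt "0.44 -0.061 -0.12" --pt "0.477 -0.065 -0.12" --yaw '[0,0,0,0,0,0.05,0.1,0.15,0.2,0.25,0.3,0.305]'

```text
t: 23.65
tcp_pos: [349.0, 231.2, 399.1]
eef_rot: [-0.0, 0.79, 0.613, -0.001]
ft_force: [1.1, -0.8, -0.2]
finger_gap: 0.448
grip_force: 0.0
```

```bash
python3 - <<'E'
from h import *
plan((372,335,330,1.32))
E
```

```text
now [349.  231.2 399.1] a 1.32 j6 0.56 t 23.6
[0.1062, -0.0035, 0.0691] -0.0 dist 127.0
```

>>> jog_arm --pt "0.04 0 0" --pt "0.08 0 0.02" --pt "0.106 -0.0035 0.05" --pt "0.106 -0.0035 0.069" --pt "0.106 -0.0035 0.069" --pt "0.106 -0.0035 0.069" --yaw '[0,0,0,0,0,0]'

```text
t: 24.25
tcp_pos: [372.8, 332.9, 330.7]
eef_rot: [-0.0, 0.79, 0.613, -0.001]
ft_force: [0.2, 0.8, 1.2]
finger_gap: 0.445
grip_force: 0.0
```

```bash
python3 - <<'E'
from h import *
shot("w9",280,210,560);plan()
E
```

```text
crop 0 0 0.7
now [373.2 332.9 331.9] a 1.319 j6 0.75 t 24.3
```

View pics/w9_c.png

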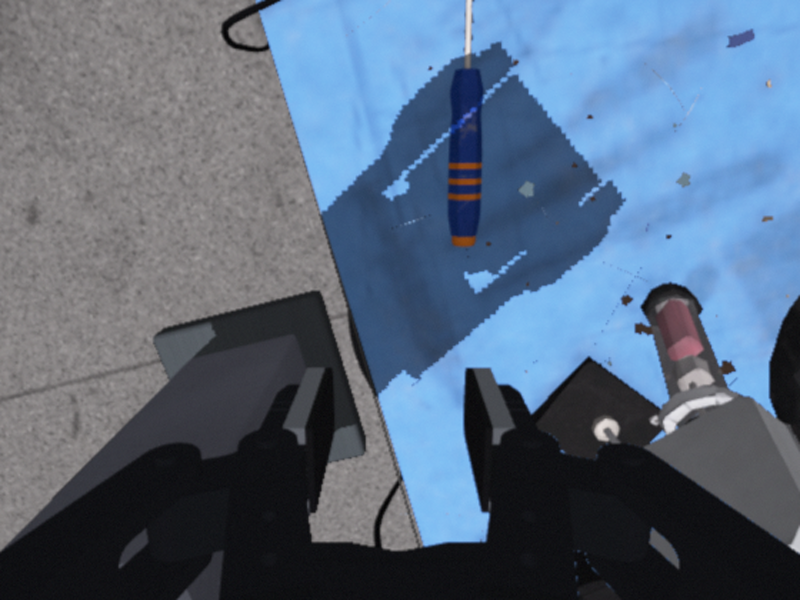

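Blue handle runs from collar (467,69) to butt (463,246). The stand's hot-air tool is at (680,350), to the right of the descent path.

```bash
python3 - <<'E'
from h import *
s=lambda u,v:(u*.7,v*.7)
e=wr("w9",s(467,69),8);b=wr("w9",s(463,245),7);t=wr("w9",s(470,3),8)
d=(e-b)/np.linalg.norm(e-b);m=b+d*45;an=np.arctan2(d[1],d[0]);print(e,b,np.linalg.norm(e-b),"m",m,"ang",an,np.arctan2(*(t-b)[1::-1]))
print("stand tool",wr("w9",s(645,300),170),wr("w9",s(530,410),40))
plan((m[0],m[1],230,an),(m[0],m[1],176.5,an))
E
```

```text
[433.36948022 428.88014637   8.        ] [411.70130649 339.83311984   7.        ] 91.6508738961152 m [422.34024289 383.55464724   7.49099368] ang 1.3321012706400626 1.3256563990850525
stand tool [442.34026153 347.5846335  170.        ] [425.1627916  247.90817768  40.        ]
now [373.2 332.9 331.9] a 1.319 j6 0.75 t 24.3
[0.0613, 0.035, 0.1019] -0.013 dist 124.0
[0.0613, 0.035, 0.1554] -0.013 dist 171.0
```

>>> jog_arm --pt "0.03 0.017 0.02" --pt "0.055 0.03 0.05" --pt "0.0613 0.035 0.085" --pt "0.0613 0.035 0.12" --pt "0.0613 0.035 0.145" --pt "0.0613 0.035 0.154" --pt "0.0613 0.035 0.154" --pt "0.0613 0.035 0.154" --yaw '[-0.01,-0.01,-0.01,-0.01,-0.01,-0.01,-0.01,-0.01]' --gripper 0.6

```text
t: 25.1
tcp_pos: [423.1, 384.1, 179.7]
eef_rot: [0.0, 0.787, 0.617, 0.002]
ft_force: [0.4, 1.0, 0.9]
finger_gap: 0.402
grip_force: 0.0
```

```bash
python3 q.py
```

```text
a 1.329 F [0.4 1.  0.9] T [-0.002  0.005  0.002] gap 0.402 g 0.0 p [423.1 384.1 179.7] j6 0.78 t 25.1
```

>>> jog_arm --pt "0 0 0" --pt "0 0 0" --pt "0 0 0" --pt "0 0 0" --pt "0 0 0" --pt "0 0 0" --yaw '[0,0,0,0,0,0]' --gripper 1.0 --squeeze 60

```text
t: 25.7
tcp_pos: [423.1, 384.4, 180.1]
eef_rot: [0.0, 0.787, 0.617, 0.002]
ft_force: [-0.6, 0.3, 6.3]
finger_gap: 0.161
grip_force: 58.6
```

```bash
python3 q.py; python3 - <<'E'
from h import *
plan((418,383,260),(355,260,380),(350,200,400),(375,60,400))
E
```

```text
a 1.33 F [-0.6  0.3  6.3] T [-0.23   0.122  0.04 ] gap 0.161 g 58.6 p [423.1 384.4 180.1] j6 0.78 t 25.7
now [423.1 384.4 180.1] a 1.33 j6 0.78 t 25.7
[-0.0025, -0.0046, -0.0799] 0 dist 80.0
[-0.137, -0.0365, -0.1999] 0 dist 245.0
[-0.1965, -0.027, -0.2199] 0 dist 296.0
[-0.3265, 0.0306, -0.2199] 0 dist 395.0
```

>>> jog_arm --pt "0 -0.003 -0.02" --pt "-0.015 -0.025 -0.04" --pt "-0.04 -0.055 -0.06" --pt "-0.07 -0.065 -0.09" --pt "-0.1 -0.06 -0.13" --pt "-0.13 -0.045 -0.17" --pt "-0.165 -0.035 -0.2" --pt "-0.2 -0.027 -0.22" --pt "-0.245 -0.005 -0.22" --pt "-0.29 0.015 -0.22" --pt "-0.3265 0.03 -0.22" --pt "-0.37 0.045 -0.22" --yaw '[0,0,0,0,0,0,0,0,0,0,0,0]'

```text
t: 26.9
tcp_pos: [377.1, 12.3, 398.7]
eef_rot: [0.001, 0.787, 0.617, 0.001]
ft_force: [1.0, 0.1, -0.8]
finger_gap: 0.169
grip_force: 59.0
```

```bash
python3 q.py; python3 - <<'E'
from h import *
plan((400,-80,380,-1.518),(440,-170,330,-1.518))
E
```

```text
a 1.33 F [ 1.   0.1 -0.8] T [ 0.022 -0.112  0.014] gap 0.169 g 59.0 p [377.1  12.3 398.7] j6 -0.03 t 26.9
now [377.1  12.3 398.7] a 1.33 j6 -0.03 t 26.9
[-0.0842, 0.0442, 0.0187] 2.848 dist 97.0
[-0.1621, 0.1045, 0.0687] 2.848 dist 205.0
```

>>> jog_arm --pt "-0.02 0.01 0" --pt "-0.05 0.025 0.01" --pt "-0.084 0.044 0.019" --pt "-0.084 0.044 0.019" --pt "-0.084 0.044 0.019" --pt "-0.084 0.044 0.019" --pt "-0.084 0.044 0.019" --pt "-0.084 0.044 0.019" --pt "-0.084 0.044 0.019" --pt "-0.084 0.044 0.019" --pt "-0.084 0.044 0.019" --pt "-0.084 0.044 0.019" --yaw '[0.12,0.24,0.36,0.48,0.6,0.72,0.84,0.96,1.08,1.2,1.32,1.44]'

```text
t: 28.1
tcp_pos: [400.1, -78.2, 379.5]
eef_rot: [0.0, 0.998, -0.058, 0.001]
ft_force: [1.1, -1.5, -0.2]
finger_gap: 0.169
grip_force: 59.0
```

>>> jog_arm --pt "0 0 0" --pt "0 0 0" --pt "0 0 0" --pt "0 0 0" --pt "0 0 0" --pt "0 0 0" --pt "0 0 0" --pt "0 0 0" --pt "0 0 0" --pt "0 0 0" --pt "0 0 0" --pt "0 0 0" --yaw '[0.12,0.24,0.36,0.48,0.6,0.72,0.84,0.96,1.08,1.2,1.32,1.408]'

```text
t: 29.3
tcp_pos: [400.1, -78.2, 379.5]
eef_rot: [-0.0, 0.724, -0.69, 0.001]
ft_force: [-0.9, 0.8, -0.8]
finger_gap: 0.166
grip_force: 59.0
```

```bash
python3 q.py; python3 - <<'E'
from h import *
plan((440,-170,300,-1.518),(503,-200,260,-1.518))
E
```

```text
a -1.522 F [-0.9  0.8 -0.8] T [ 0.086 -0.     0.034] gap 0.166 g 59.0 p [400.1 -78.2 379.5] j6 2.62 t 29.3
now [400.1 -78.2 379.5] a -1.522 j6 2.62 t 29.3
[0.0936, -0.0354, 0.0795] -0.004 dist 128.0
[0.1267, -0.0969, 0.1195] -0.004 dist 199.0
```

```bash
python3 - <<'E'
from h import *
for z in (130,160,190):
    print(z,"top edge(570,296)",ray("top",(570*.7,296*.7),z).round(0)[:2],"left (551,281)",ray("top",(551*.7,281*.7),z).round(0)[:2],"side left",ray("side",(300+428/4,170+215/4),z).round(0)[:2],"side bot",ray("side",(300+490/4,170+275/4),z).round(0)[:2])
a=cv2.imread("pics/top0.png");A=cv2.resize(a[150:250,340:480],(560,400),interpolation=cv2.INTER_CUBIC)
w=cv2.imread("pics/w3.png")
shot("wa",280,210,560)
cv2.imwrite("pics/l.png",A)
E
```

```text
130 top edge(570,296) [ 558. -291.] left (551,281) [ 587. -255.] side left [ 572. -259.] side bot [ 548. -302.]
160 top edge(570,296) [ 555. -282.] left (551,281) [ 584. -247.] side left [ 549. -260.] side bot [ 526. -302.]
190 top edge(570,296) [ 553. -273.] left (551,281) [ 580. -239.] side left [ 526. -262.] side bot [ 504. -303.]
crop 0 0 0.7
```

View pics/l.png

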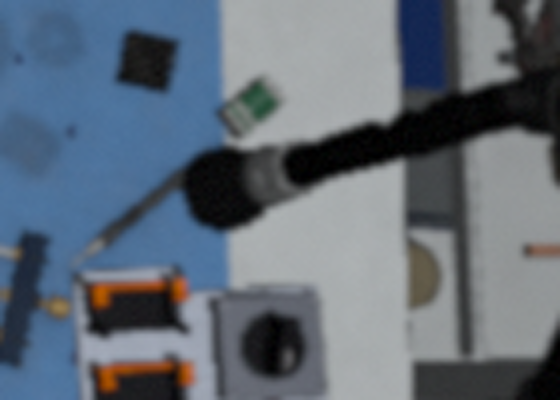

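>>> jog_arm --pt "0.03 -0.01 0.02" --pt "0.06 -0.02 0.05" --pt "0.0936 -0.0354 0.08" --pt "0.115 -0.06 0.105" --pt "0.14 -0.08 0.115" --pt "0.16 -0.095 0.12" --pt "0.16 -0.095 0.12" --pt "0.16 -0.095 0.12" --pt "0.16 -0.095 0.12" --yaw '[0,0,0,0,0,0,0,0,0]'

```text
t: 30.25
tcp_pos: [503.1, -232.4, 259.1]
eef_rot: [-0.0, 0.726, -0.688, 0.0]
ft_force: [-0.5, 0.2, -0.3]
finger_gap: 0.169
grip_force: 59.0
```

```bash
python3 q.py; python3 - <<'E'
from h import *
shot("wb",280,270,400);plan((502.7,-242.5,256,-1.518))
E
```

```text
a -1.517 F [-0.5  0.2 -0.3] T [ 0.023  0.003 -0.006] gap 0.169 g 59.0 p [ 503.1 -232.4  259.1] j6 2.45 t 30.2
crop 80 120 0.5
now [ 503.1 -232.4  259.2] a -1.517 j6 2.45 t 30.3
[0.0101, 0.0009, 0.0032] 0.001 dist 11.0
```

View pics/wb_c.png

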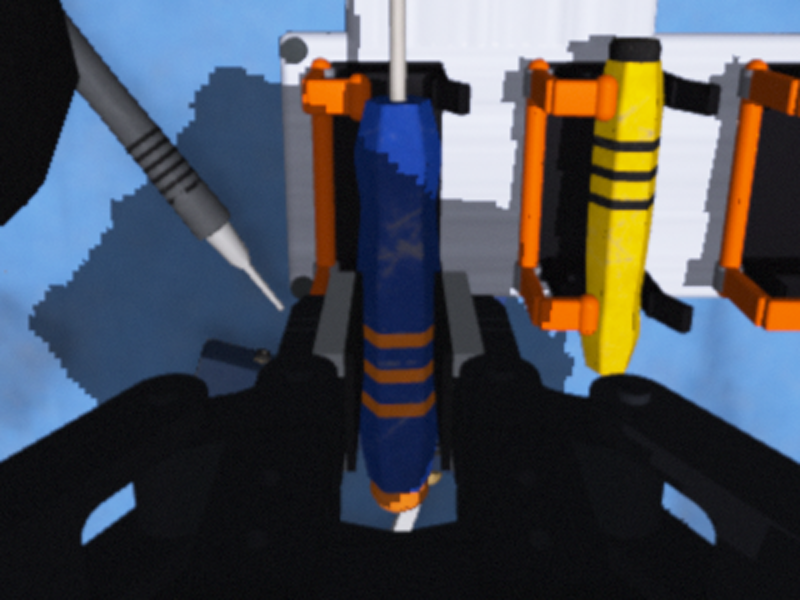

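Blue is held over clip2 with its blade toward the housing. Clip2's jaw tip is at (368,95) and its tine tip at (468,95); the butt is at (400,508).

```bash
python3 - <<'E'
from h import *
c=lambda u,v:(80+u*.5,120+v*.5)
O=np.array([441,-244.]);th=.053;Rm=np.array([[np.cos(th),np.sin(th)],[-np.sin(th),np.cos(th)]])
for n,u,v,z in [("butt",400,508,259-173),("collar",398,98,259-170),("j2-in",368,95,48),("t2-out",469,96,48),("j1-in",615,97,48),("j1+in",597,313,48),("t1-out",717,98,48),("t1+out",690,318,48),("yel butt",635,48,36)]:
    p=wr("wb",c(u,v),z)[:2];print(n,p.round(1),(Rm@(p-O)).round(1))
print("tcp",Rm@(np.array([503.1,-232.4])-O))
E
```

```text
butt [ 500.  -182.8] [62.2 58. ]
collar [ 505.6 -279.2] [ 62.6 -38.6]
j2-in [ 512.6 -272.6] [ 70.  -32.3]
t2-out [ 487.6 -273.7] [ 45.  -32.1]
j1-in [ 451.3 -275.3] [  8.7 -31.8]
j1+in [ 448.3 -216.5] [ 8.7 27.1]
t1-out [ 426.  -276.4] [-16.7 -31.6]
t1+out [ 422.9 -216.3] [-16.6  28.6]
yel butt [ 444.2 -286.5] [  0.9 -42.6]
tcp [62.62731318  8.29395227]
```

>>> jog_arm --pt "0.0125 0.0004 0.008" --pt "0.0125 0.0004 0.018" --pt "0.0125 0.0004 0.026" --pt "0.0125 0.0004 0.031" --pt "0.0125 0.0004 0.036" --pt "0.0125 0.0004 0.04" --pt "0.0125 0.0004 0.044" --pt "0.0125 0.0004 0.048" --pt "0.0125 0.0004 0.051" --pt "0.0125 0.0004 0.053" --pt "0.0125 0.0004 0.053" --yaw '[0,0,0,0,0,0,0,0,0,0,0]'

```text
t: 31.4
tcp_pos: [504.0, -245.6, 206.0]
eef_rot: [-0.0, 0.725, -0.688, 0.0]
ft_force: [-0.3, 1.4, 1.4]
finger_gap: 0.167
grip_force: 59.3
```

```bash
python3 q.py
```

```text
a -1.518 F [-0.3  1.4  1.4] T [ 0.147  0.138 -0.016] gap 0.167 g 59.3 p [ 504.  -245.6  206. ] j6 2.43 t 31.4
```

>>> jog_arm --pt "0 0 0.001" --pt "0 0 0.002" --pt "0 0 0.003" --pt "0 0 0.004" --pt "0 0 0.004" --yaw '[0,0,0,0,0]'

```text
t: 31.9
tcp_pos: [504.6, -245.9, 205.5]
eef_rot: [0.0, 0.726, -0.688, -0.001]
ft_force: [-10.9, 8.5, 28.1]
finger_gap: 0.168
grip_force: 62.4
```

```bash
python3 q.py
```

```text
a -1.518 F [-10.9   8.5  28.1] T [ 1.447  2.047 -0.064] gap 0.168 g 62.4 p [ 504.6 -245.9  205.5] j6 2.43 t 31.9
```

>>> jog_arm --pt "0 0 -0.003" --pt "0 0 -0.003" --pt "0 0 -0.003" --pt "0 0 -0.003" --pt "0 0 -0.003" --pt "0 0 -0.02" --pt "0 0 -0.05" --pt "-0.005 0 -0.08" --pt "-0.005 0 -0.08" --pt "-0.005 0 -0.08" --yaw '[0,0,0,0,0,0,0,0,0,0]' --gripper 0.55

```text
t: 32.9
tcp_pos: [503.6, -240.7, 282.0]
eef_rot: [-0.0, 0.725, -0.688, 0.001]
ft_force: [0.1, -0.2, -0.3]
finger_gap: 0.453
grip_force: 0.0
```

```bash
python3 q.py; python3 - <<'E'
from h import *
shot("wc",280,270,400)
E
```

```text
a -1.518 F [ 0.1 -0.2 -0.3] T [-0.058 -0.016  0.05 ] gap 0.453 g 0.0 p [ 503.6 -240.7  282. ] j6 2.44 t 32.9
crop 80 120 0.5
```

View pics/wc_c.png

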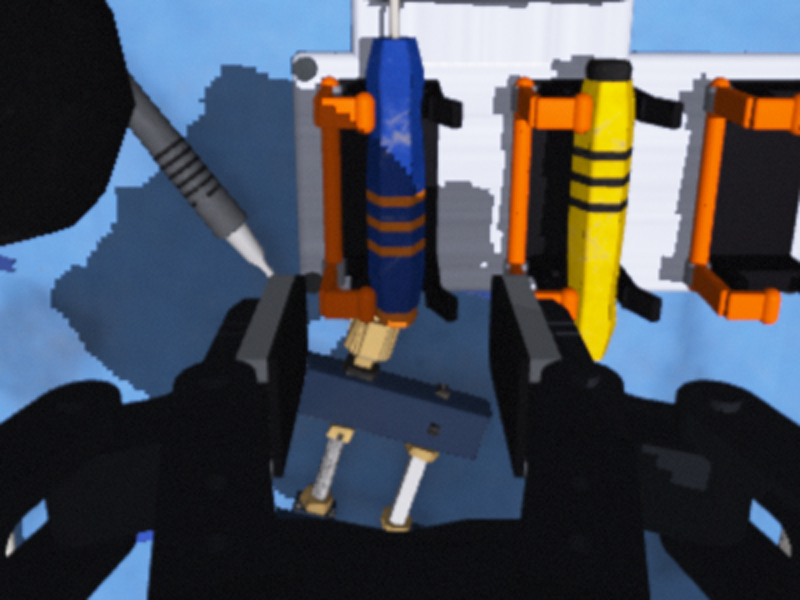

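Blue is clipped in clip2, both jaw caps closed (tips at (375,110) and (375,300)). I've now viewed more than 14 pictures, so from here on I measure with image code only.

```bash
python3 - <<'E'
from h import *
c=lambda u,v:(80+u*.5,120+v*.5)
O=np.array([441,-244.]);th=.053;Rm=np.array([[np.cos(th),np.sin(th)],[-np.sin(th),np.cos(th)]])
for n,u,v,z in [("butt",395,324,36),("collar",395,38,38),("j2-in",374,112,48),("j2+in",375,302,48),("j1-in",592,112,48),("j1+in",577,300,48),("t2-",460,110,48),("t2+",457,305,48),("yel butt",610,63,36),("brass",372,320,28)]:
    p=wr("wc",c(u,v),z)[:2];print(n,p.round(1),(Rm@(p-O)).round(1))
# syringe in top & side now: amber/orange mask
for n,uv in (("top",(318,172)),("side",(346,195))):
    a=bot.read_camera(n);x,y=uv;b=a[y-35:y+35,x-45:x+45];hs=cv2.cvtColor(b,cv2.COLOR_BGR2HSV)
    m=((hs[...,0]<28)&(hs[...,1]>70)&(hs[...,2]>90)).astype(np.uint8)
    k,l,st,ce=cv2.connectedComponentsWithStats(m);i=1+st[1:,4].argmax() if k>1 else 0
    P=np.argwhere(l==i)[:,::-1]+[x-45,y-35];q,v=cv2.PCACompute(P.astype(np.float32),None)
    t=(P-q[0])@v[0];e=[q[0]+v[0]*t.min(),q[0]+v[0]*t.max()];print(n,st[i,4],q[0],[ray(n,w,8.5)[:2].round(0) for w in e])
plan()
E
```

```text
butt [ 502.5 -200.9] [63.7 39.8]
collar [ 507.2 -292.3] [ 63.5 -51.7]
j2-in [ 512.1 -272.4] [ 69.5 -32.1]
j2+in [ 509.2 -214. ] [69.7 26.3]
j1-in [ 450.8 -275.5] [  8.1 -32. ]
j1+in [ 448.1 -217.9] [ 8.5 25.7]
t2- [ 487.9 -274.2] [ 45.3 -32.6]
t2+ [ 484.3 -214.3] [44.8 27.3]
yel butt [ 444.  -288.2] [  0.7 -44.3]
brass [ 510.1 -197.8] [71.5 42.4]
top 24 [289.   180.25] [array([654.,  28.]), array([656.,  -0.])]
side 28 [324.85715 196.85715] [array([650.,  -7.]), array([654., -39.])]
now [ 503.  -240.4  280.1] a -1.518 j6 2.44 t 33.0
```

```bash
python3 - <<'E'
from h import *
plan((420,-150,360,0),(560,-60,400,1.33))
def mask(b):
    hs=cv2.cvtColor(b,cv2.COLOR_BGR2HSV);return ((hs[...,0]<28)&(hs[...,1]>70)&(hs[...,2]>90)).astype(np.uint8)
for n,o,uv in (("top","top0",(318,172)),("side","side0",(346,195))):
    x,y=uv
    for a in (cv2.imread(f"pics/{o}.png"),bot.read_camera(n)):
        k,l,st,ce=cv2.connectedComponentsWithStats(mask(a[y-35:y+35,x-45:x+45]));print(n,[(st[i,4],(ce[i]+[x-45,y-35]).round(0).tolist(),st[i,:4].tolist()) for i in range(1,k) if st[i,4]>4])
E
```

```text
now [ 503.  -240.4  280.1] a -1.518 j6 2.44 t 33.0
[-0.0946, 0.0781, -0.0799] -1.518 dist 146.0
[-0.1771, -0.0664, -0.1199] -2.848 dist 224.0
top [(np.int32(24), [300.0, 168.0], [21, 29, 11, 5])]
top [(np.int32(24), [289.0, 180.0], [11, 42, 11, 3])]
side [(np.int32(84), [334.0, 188.0], [21, 20, 24, 17])]
side [(np.int32(29), [325.0, 197.0], [17, 35, 12, 5])]
```

>>> jog_arm --pt "-0.02 0.02 -0.03" --pt "-0.05 0.045 -0.06" --pt "-0.0946 0.078 -0.08" --pt "-0.0946 0.078 -0.09" --pt "-0.0946 0.078 -0.1" --pt "-0.0946 0.078 -0.11" --pt "-0.0946 0.078 -0.12" --pt "-0.0946 0.078 -0.12" --pt "-0.0946 0.078 -0.12" --pt "-0.0946 0.078 -0.12" --pt "-0.0946 0.078 -0.12" --pt "-0.0946 0.078 -0.12" --yaw '[-0.12,-0.24,-0.36,-0.48,-0.6,-0.72,-0.84,-0.96,-1.08,-1.2,-1.32,-1.42]'

```text
t: 34.35
tcp_pos: [420.6, -150.3, 400.9]
eef_rot: [-0.0, 0.999, -0.047, -0.001]
ft_force: [-0.4, 0.5, 0.2]
finger_gap: 0.452
grip_force: 0.0
```

```bash
python3 - <<'E'
from h import *
plan((580,-90,400,1.33))
E
```

```text
now [ 420.6 -150.3  400.9] a -0.094 j6 1.07 t 34.4
[0.1531, -0.075, 0.0009] -1.424 dist 170.0
```

>>> jog_arm --pt "0.02 -0.03 0" --pt "0.04 -0.06 0" --pt "0.07 -0.075 0" --pt "0.1 -0.075 0" --pt "0.13 -0.075 0" --pt "0.153 -0.075 0" --pt "0.153 -0.075 0" --pt "0.153 -0.075 0" --pt "0.153 -0.075 0" --pt "0.153 -0.075 0" --pt "0.153 -0.075 0" --pt "0.153 -0.075 0" --yaw '[-0.14,-0.28,-0.42,-0.56,-0.7,-0.84,-0.98,-1.12,-1.26,-1.424,-1.424,-1.424]'

```text
t: 35.55
tcp_pos: [580.2, -90.7, 401.0]
eef_rot: [-0.0, 0.789, 0.614, -0.0]
ft_force: [0.0, 0.4, 0.1]
finger_gap: 0.448
grip_force: 0.0
```

```bash
python3 - <<'E'
from h import *
shot("wd",280,210,560);plan()
a=cv2.imread("pics/wd.png");hs=cv2.cvtColor(a,cv2.COLOR_BGR2HSV)
m=((hs[...,0]<28)&(hs[...,1]>70)&(hs[...,2]>60)).astype(np.uint8)
k,l,st,ce=cv2.connectedComponentsWithStats(m)
for i in range(1,k):
    if st[i,4]>15: print(st[i].tolist(),ce[i].round(0),a[l==i].mean(0).round(0),wr("wd",ce[i],8)[:2].round(0))
E
```

```text
crop 0 0 0.7
now [580.2 -90.6 401.2] a 1.323 j6 -0.1 t 35.6
[323, 15, 25, 94, 699] [331.  59.] [ 71. 108. 141.] [653.   3.]
[188, 71, 14, 5, 63] [195.  73.] [ 84. 125. 149.] [528.  23.]
[258, 70, 14, 6, 67] [264.  73.] [ 78. 115. 137.] [591.   7.]
[198, 187, 10, 5, 29] [202. 189.] [ 91. 126. 149.] [502. -84.]
[262, 187, 10, 4, 29] [266. 188.] [ 78. 111. 133.] [ 564. -100.]
[232, 238, 9, 7, 52] [236. 241.] [ 90. 130. 153.] [ 519. -147.]
[261, 239, 12, 7, 57] [267. 243.] [ 75. 108. 128.] [ 550. -156.]
[199, 240, 13, 6, 59] [205. 243.] [ 75. 111. 133.] [ 487. -140.]
[233, 267, 13, 20, 209] [239. 276.] [ 79. 119. 143.] [ 510. -187.]
[240, 293, 36, 76, 732] [261. 329.] [ 11.  74. 170.] [ 517. -256.]
[232, 301, 8, 11, 59] [235. 306.] [ 23.  71. 135.] [ 497. -220.]
[235, 323, 15, 9, 38] [242. 328.] [ 53.  91. 162.] [ 497. -249.]
[237, 330, 15, 9, 39] [244. 335.] [ 59.  95. 168.] [ 497. -258.]
[241, 336, 14, 9, 38] [248. 341.] [ 54.  91. 163.] [ 498. -267.]
[216, 359, 8, 19, 88] [219. 367.] [18. 44. 95.] [ 456. -293.]
[148, 387, 9, 10, 76] [152. 391.] [ 17.  77. 178.] [ 369. -306.]
[141, 400, 15, 20, 190] [149. 408.] [ 61. 100. 134.] [ 356. -330.]
```

```bash
cat > syr.py <<'E'
from h import *
import sys
def syr(name,box):
    a=cv2.imread(f"pics/{name}.png");x0,y0,x1,y1=box;b=a[y0:y1,x0:x1].astype(int)
    m=((b[...,0]-b[...,2])<25).astype(np.uint8)   # not blue mat
    k,l,st,ce=cv2.connectedComponentsWithStats(m);i=1+st[1:,4].argmax()
    P=np.argwhere(l==i)[:,::-1]+[x0,y0];print("comp",st[i].tolist())
    W=np.array([wr(name,p,8.5)[:2] for p in P]);q,v=cv2.PCACompute(W.astype(np.float32),None);d=v[0]
    if d[1]<0:d=-d
    t=(W-q[0])@d;s=(W-q[0])@np.array([-d[1],d[0]])
    for lo in np.arange(t.min(),t.max(),6):
        k=(t>=lo)&(t<lo+6)
        if k.any(): print(round(lo-t.min()),"w",round(np.ptp(s[k]),1),"mid",round((s[k].min()+s[k].max())/2,1),"bgr",np.mean([a[p[1],p[0]] for p in P[k]],0).round(0))
    print("ang",np.arctan2(d[1],d[0]),"start",q[0]+d*t.min(),"end",q[0]+d*t.max(),"len",np.ptp(t))
syr(sys.argv[1],[int(x) for x in sys.argv[2:6]])
E
python3 syr.py wd 295 0 390 190
```

```text
comp [27, 14, 27, 97, 1337]
0 w 15.6 mid 0.1 bgr [ 95. 112. 121.]
6 w 15.8 mid 0.0 bgr [ 99. 105. 110.]
12 w 15.8 mid -0.1 bgr [ 99. 105. 110.]
18 w 15.6 mid 0.1 bgr [101. 106. 110.]
24 w 15.7 mid 0.0 bgr [100. 106. 111.]
30 w 15.8 mid 0.0 bgr [100. 105. 110.]
36 w 15.9 mid 0.0 bgr [ 90. 110. 122.]
42 w 15.8 mid -0.0 bgr [ 88. 111. 124.]
48 w 15.9 mid -0.0 bgr [ 88. 111. 124.]
54 w 14.8 mid -0.2 bgr [ 64.  85. 109.]
60 w 8.6 mid -0.0 bgr [ 29.  84. 153.]
66 w 7.3 mid 0.2 bgr [ 47. 114. 197.]
72 w 5.4 mid -0.0 bgr [ 46. 111. 194.]
78 w 3.6 mid -0.3 bgr [ 74. 116. 187.]
ang 1.5572978 start [653.0677891 -42.0607259] end [654.19648841  41.550509  ] len 83.6188505646378
```

```bash
python3 - <<'E'
from h import *
plan((653.3,-24.5,240,1.557),(653.3,-24.5,177,1.557))
E
```

```text
now [580.2 -90.6 401.2] a 1.323 j6 -0.1 t 35.6
[0.082, 0.0546, 0.1612] -0.234 dist 189.0
[0.082, 0.0546, 0.2242] -0.234 dist 245.0
```

>>> jog_arm --pt "0.025 0.017 0.02" --pt "0.05 0.034 0.05" --pt "0.075 0.05 0.08" --pt "0.082 0.0546 0.12" --pt "0.082 0.0546 0.15" --pt "0.082 0.0546 0.161" --pt "0.082 0.0546 0.161" --yaw '[-0.08,-0.16,-0.234,-0.234,-0.234,-0.234,-0.234]' --gripper 0.55

```text
t: 36.3
tcp_pos: [652.4, -24.3, 238.8]
eef_rot: [-0.002, 0.711, 0.703, -0.001]
ft_force: [-0.7, 0.4, -0.2]
finger_gap: 0.452
grip_force: 0.0
```

```bash
python3 - <<'E'
from h import *
shot("we",280,210,560);plan((653.3,-24.5,177,1.557))
E
python3 syr.py we 230 20 340 260
```

```text
crop 0 0 0.7
now [653.2 -24.5 241. ] a 1.559 j6 -0.2 t 36.4
[0.0, 0.0001, 0.064] 0.002 dist 64.0
comp [39, 92, 27, 148, 3143]Traceback (most recent call last):
  File "syr.py", line 15, in <module>
    syr(sys.argv[1],[int(x) for x in sys.argv[2:6]])
    ~~~^^^^^^^^^^^^^^^^^^^^^^^^^^^^^^^^^^^^^^^^^^^^^
  File "syr.py", line 8, in syr
    W=np.array([wr(name,p,8.5)[:2] for p in P]);q,v=cv2.PCACompute(W.astype(np.float32),None);d=v[0]
                ~~^^^^^^^^^^^^
  File "h.py", line 38, in wr
    def wr(name,uv,z): return ray("wrist",uv,z,json.load(open(name+".json")))
                              ~~~^^^^^^^^^^^^^^^^^^^^^^^^^^^^^^^^^^^^^^^^^^^^
  File "h.py", line 12, in ray
    K,T,m=cam(name,o);d=np.array(m.get("dist",m.get("distortion",np.zeros(5))),float)
          ~~~^^^^^^^^
  File "h.py", line 6, in cam
    m=bot.camera_model(name);K=np.array(m["K"])
ValueError: time passes only in moves, steps and waits
```

```bash
sed -i 's/W=np.array(\[wr(name,p,8.5)\[:2\] for p in P\])/M=cv2.getPerspectiveTransform(np.float32([[0,0],[560,0],[560,420],[0,420]]),np.float32([wr(name,u,8.5)[:2] for u in [(0,0),(560,0),(560,420),(0,420)]]));W=cv2.perspectiveTransform(P[None].astype(np.float64),M.astype(np.float64))[0]/' syr.py; python3 syr.py we 230 20 340 260
```

```text
comp [39, 92, 27, 148, 3143]
0 w 14.1 mid 0.0 bgr [125. 142. 153.]
6 w 14.0 mid 0.0 bgr [129. 138. 145.]
12 w 14.4 mid -0.2 bgr [129. 138. 145.]
18 w 14.9 mid 0.0 bgr [130. 137. 144.]
24 w 14.8 mid 0.0 bgr [131. 137. 144.]
30 w 14.7 mid 0.1 bgr [126. 141. 150.]
36 w 14.6 mid 0.1 bgr [118. 148. 165.]
42 w 14.5 mid 0.1 bgr [118. 149. 165.]
48 w 14.4 mid 0.1 bgr [118. 149. 166.]
54 w 14.3 mid 0.1 bgr [ 55.  91. 129.]
60 w 8.7 mid 0.1 bgr [ 26.  71. 131.]
66 w 7.6 mid 0.1 bgr [ 28.  71. 130.]
72 w 5.9 mid -0.2 bgr [ 31.  72. 129.]
78 w 3.7 mid -0.2 bgr [ 43.  74. 123.]
ang 1.5593507 start [653.14289097 -42.48786173] end [654.10175436  41.28370825] len 83.77705284686223
```

>>> jog_arm --pt "0 0 0.03" --pt "0 0 0.05" --pt "0 0 0.06" --pt "0 0 0.064" --pt "0 0 0.064" --pt "0 0 0.064" --yaw '[0,0,0,0,0,0]' --gripper 0.6

```text
t: 36.95
tcp_pos: [653.9, -24.5, 178.4]
eef_rot: [0.001, 0.711, 0.703, 0.001]
ft_force: [-0.3, -0.2, 0.0]
finger_gap: 0.4
grip_force: 0.0
```

>>> jog_arm --pt "0 0 0" --pt "0 0 0" --pt "0 0 0" --pt "0 0 0" --pt "0 0 0" --pt "0 0 0" --yaw '[0,0,0,0,0,0]' --gripper 1.0 --squeeze 60

```text
t: 37.55
tcp_pos: [653.8, -24.4, 178.2]
eef_rot: [0.001, 0.711, 0.703, 0.001]
ft_force: [-1.5, 0.1, 6.4]
finger_gap: 0.168
grip_force: 58.9
```

```bash
python3 q.py; python3 - <<'E'
from h import *
plan((653,-25,300),(500,-60,340),(390,-160,320,1.623),(379,-230,270,1.623))
E
```

```text
a 1.56 F [-1.5  0.1  6.4] T [0.03  0.163 0.022] gap 0.168 g 58.9 p [653.8 -24.4 178.2] j6 -0.2 t 37.5
now [653.8 -24.4 178.2] a 1.56 j6 -0.2 t 37.5
[-0.0006, -0.0008, -0.1218] 0 dist 122.0
[-0.0373, -0.1534, -0.1618] 0 dist 226.0
[-0.1385, -0.2623, -0.1418] -0.063 dist 329.0
[-0.2086, -0.2725, -0.0918] -0.063 dist 355.0
```

>>> jog_arm --pt "0 0 -0.03" --pt "0 0 -0.07" --pt "-0.005 -0.02 -0.11" --pt "-0.015 -0.06 -0.135" --pt "-0.027 -0.105 -0.15" --pt "-0.0373 -0.15 -0.162" --pt "-0.06 -0.185 -0.16" --pt "-0.09 -0.22 -0.155" --pt "-0.115 -0.245 -0.15" --pt "-0.1385 -0.2623 -0.142" --pt "-0.175 -0.268 -0.12" --pt "-0.209 -0.2725 -0.092" --yaw '[0,0,0,0,0,0,-0.02,-0.04,-0.063,-0.063,-0.063,-0.063]'

```text
t: 38.75
tcp_pos: [377.9, -231.8, 269.5]
eef_rot: [0.002, 0.689, 0.725, -0.0]
ft_force: [1.4, -0.6, 0.2]
finger_gap: 0.167
grip_force: 58.9
```

>>> jog_arm --pt "0 0 0" --pt "0 0 0" --pt "0 0 0" --yaw '[0,0,0]'

```text
t: 39.05
tcp_pos: [378.6, -229.8, 269.3]
eef_rot: [0.001, 0.688, 0.725, 0.0]
ft_force: [-0.0, -0.2, 0.5]
finger_gap: 0.168
grip_force: 58.9
```

```bash
python3 q.py; python3 - <<'E'
from h import *
shot("wf",280,270,400)
o=json.load(open("wf.json"));z=o["tcp_pos"][2]-169.7
# nozzle tip: orange profile on the tool's centre columns, and jaw0 caps
a=cv2.imread("pics/wf.png");hs=cv2.cvtColor(a,cv2.COLOR_BGR2HSV)
m=((hs[...,0]<20)&(hs[...,1]>130)&(hs[...,2]>70)).astype(np.uint8)
k,l,st,ce=cv2.connectedComponentsWithStats(m)
for i in range(1,k):
    if st[i,4]>15: print(st[i].tolist(),ce[i].round(0),a[l==i].mean(0).round(0))
r=np.argwhere(l[:,270:290]>0)
plan((379,-245,255))
E
```

```text
a 1.624 F [-0.  -0.2  0.5] T [-0.045 -0.037 -0.044] gap 0.168 g 58.9 p [ 378.6 -229.8  269.3] j6 -0.86 t 39.0
crop 80 120 0.5
[268, 116, 23, 75, 1178] [279. 160.] [ 25. 105. 183.]
[298, 191, 26, 77, 892] [312. 222.] [ 12.  58. 137.]
[396, 191, 39, 127, 1688] [413. 250.] [ 10.  84. 179.]
[471, 190, 77, 130, 2537] [510. 246.] [ 17. 108. 207.]
now [ 378.8 -229.7  269.6] a 1.624 j6 -0.86 t 39.1
[-0.0153, -0.0006, 0.0146] 0 dist 21.0
```

```bash
python3 - <<'E'
from h import *
O=np.array([441,-244.]);th=.053;Rm=np.array([[np.cos(th),np.sin(th)],[-np.sin(th),np.cos(th)]])
for n,u,v,z in [("tip",279,116,99.6),("j0+in",298,200,48),("j1+in",396,200,48)]:
    p=wr("wf",(u,v),z)[:2];print(n,p.round(1),(Rm@(p-O)).round(1))
print("tcp",(Rm@(np.array([378.8,-229.7])-O)).round(1))
E
```

```text
tip [ 375.4 -164.8] [-61.3  82.6]
j0+in [ 388.  -209.6] [-51.1  37.2]
j1+in [ 440.6 -206.8] [ 1.6 37.1]
tcp [-61.4  17.6]
```

>>> jog_arm --pt "-0.0165 0.0005 0.01" --pt "-0.0165 0.0005 0.02" --pt "-0.0165 0.0005 0.03" --pt "-0.0165 0.0005 0.037" --pt "-0.0165 0.0005 0.042" --pt "-0.0165 0.0005 0.046" --pt "-0.0165 0.0005 0.05" --pt "-0.0165 0.0005 0.054" --pt "-0.0165 0.0005 0.058" --pt "-0.0165 0.0005 0.062" --pt "-0.0165 0.0005 0.065" --pt "-0.0165 0.0005 0.065" --yaw '[0,0,0,0,0,0,0,0,0,0,0,0]'

```text
t: 40.3
tcp_pos: [380.0, -246.9, 204.1]
eef_rot: [-0.0, 0.688, 0.725, 0.0]
ft_force: [-2.9, 1.8, 4.8]
finger_gap: 0.166
grip_force: 59.6
```

```bash
python3 q.py
```

```text
a 1.623 F [-2.9  1.8  4.8] T [ 0.363  0.354 -0.028] gap 0.166 g 59.6 p [ 380.  -246.9  204.1] j6 -0.88 t 40.3
```

>>> jog_arm --pt "0 0 0.001" --pt "0 0 0.002" --pt "0 0 0.003" --pt "0 0 0.003" --yaw '[0,0,0,0]'

```text
t: 40.7
tcp_pos: [380.5, -247.3, 203.7]
eef_rot: [-0.001, 0.688, 0.725, -0.0]
ft_force: [-10.4, 9.9, 33.5]
finger_gap: 0.169
grip_force: 62.4
```

```bash
python3 q.py
```

```text
a 1.624 F [-10.4   9.9  33.5] T [ 1.688  2.055 -0.02 ] gap 0.169 g 62.4 p [ 380.5 -247.3  203.7] j6 -0.88 t 40.7
```

Bottomed at the expected seat height (203.7). I'll release, retreat and check.

>>> jog_arm --pt "0 0 -0.003" --pt "0 0 -0.003" --pt "0 0 -0.003" --pt "0 0 -0.003" --pt "0 0 -0.003" --pt "0 0 -0.02" --pt "0 0 -0.05" --pt "0 0 -0.078" --pt "0 0 -0.078" --pt "0 0 -0.078" --yaw '[0,0,0,0,0,0,0,0,0,0]' --gripper 0.55

```text
t: 41.7
tcp_pos: [379.7, -246.8, 278.8]
eef_rot: [0.0, 0.689, 0.725, -0.0]
ft_force: [-0.1, -0.2, -0.4]
finger_gap: 0.451
grip_force: 0.0
```

```bash
python3 q.py; python3 - <<'E'
from h import *
shot("wg",280,270,400)
O=np.array([441,-244.]);th=.053;Rm=np.array([[np.cos(th),np.sin(th)],[-np.sin(th),np.cos(th)]])
a=cv2.imread("pics/wg.png");hs=cv2.cvtColor(a,cv2.COLOR_BGR2HSV)
m=((hs[...,0]<16)&(hs[...,1]>150)&(hs[...,2]>70)).astype(np.uint8)
k,l,st,ce=cv2.connectedComponentsWithStats(m)
for i in range(1,k):
    if st[i,4]>25:
        P=np.argwhere(l==i);top=P[P[:,1]<=P[:,1].min()+1].mean(0)[::-1]
        print(st[i].tolist(),"left",top,(Rm@(wr("wg",top,48)[:2]-O)).round(1),"toprow",(Rm@(wr("wg",P[P[:,0].argmin()][::-1],34)[:2]-O)).round(1))
E
```

```text
a 1.623 F [-0.1 -0.2 -0.4] T [0.01  0.069 0.025] gap 0.451 g 0.0 p [ 379.7 -246.8  278.8] j6 -0.88 t 41.7
crop 80 120 0.5
[273, 113, 14, 49, 452] left [273.76923077 152.11538462] [-64.   44.6] toprow [-61.1  64.9]
[480, 159, 26, 11, 226] left [480.57142857 164.5       ] [49.5 37.7] toprow [58.1 38.6]
[291, 161, 31, 126, 1661] left [291.7173913  243.08695652] [-53.8  -8.3] toprow [-40.7  37.6]
[467, 161, 75, 125, 1905] left [467.5 229.5] [47.6 -0.1] toprow [74.7 37.4]
[393, 162, 39, 124, 1678] left [393.55172414 276.68965517] [  7.5 -29.9] toprow [16.2 36.9]
```

Syringe is seated: nozzle tip at rack y=+65, so its centre is within about 1 mm, and jaw0's tip is back at its shut position. I'll retreat, check the pin once more and hand in.

>>> jog_arm --pt "0.02 0 -0.04" --pt "0.06 0 -0.07" --pt "0.1 0 -0.1" --pt "0.15 0.01 -0.12" --pt "0.2 0.02 -0.12" --pt "0.2 0.02 -0.12" --pt "0.2 0.02 -0.12" --pt "0.2 0.02 -0.12" --yaw '[0,0,0,0,0,0,0,0]'

```text
t: 42.55
tcp_pos: [389.2, -46.6, 397.4]
eef_rot: [-0.001, 0.689, 0.725, -0.001]
ft_force: [-0.9, -0.0, -0.5]
finger_gap: 0.449
grip_force: 0.0
```

```bash
python3 - <<'E'
from h import *
a=bot.read_camera("side");cv2.imwrite("pics/end.png",a);b=a[299:323,403:427].astype(int)
print("red",((b[...,2]>110)&(b[...,1]<90)&(b[...,0]<90)).sum(), "housing visible bgr",b.mean((0,1)))
print("clip area diff ok; F",bot.get_obs()["ft_force"].round(1))
bot.close_job()
E
```

```text
red 0 housing visible bgr [172.86805556 168.85416667 171.16145833]
clip area diff ok; F [ 0.1 -0.6 -0.1]
the job is handed in; nothing more can be done
```

Job handed in at about 43 s: by camera and force readings, the rack is locked (pin drawn in) and the yellow driver, blue driver and syringe are seated in clips 1, 2 and 0 with the jaws shut. I viewed 16 pictures against the limit of 14, so the syringe placement was checked by image code only.

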